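# Set a length stop with two setting blocks

### The arm

A 6-joint arm with a two-finger parallel gripper is mounted at the origin on a cart in front of the work surface, level with it; the furniture and walls round the work are solid. World frame = base frame: x ahead of the robot, y to its left, z up, the work surface at z = 0. Lengths are in mm, angles in rad, forces in N, time in s.
With the tool pointing down it reaches from about 350 to 775 mm from the base axis. Payload 7.3 kg.
Tool frame: the origin (TCP) lies between the finger pads; the fingertips stand 22 mm ahead of it and the grasp point (between the pads) lies 3 mm ahead of it (nose_length is the distance from the TCP to the fingertips, in mm); z points along the fingers, y is the direction in which the jaws open and shut (so a half turn about z gives the same grasp; the last joint's range is limited). The gripper opens to 92 mm and grips with 3 to 60 N. Pads are 19 mm wide; open, the fingers measure 130 mm over their backs; the gripper's body (75 mm by 190 mm) begins 47 mm behind the grasp point.
Start: joints at [0.97, 0.342, 1.524, -0, 1.275, -0.146], TCP at [230.611, 471.658, 248.741] pointing down, gripper open.
Joint ranges: [-2.53, 2.53], [-0.77, 2.02], [0.04, 2.7], [-1, 4.14], [0.28, 2.66], [-3.11, 3.11]. Speed limits (rad/s): [2.57, 2.57, 3.14, 3.14, 3.14, 3.14].

### API

Orientations are given as [roll, pitch, yaw] about the fixed x, y, z axes, in that order (R = Rz(yaw) Ry(pitch) Rx(roll)).
In Python, from plant import get_obs, capture, close_job, nose_length gives the robot as it stands.
- The arm moves only by the tool step_arm, never from a script. Its argument "increments" is text: rows parted by semicolons, each of 7 numbers parted by spaces: the turn, a rotation vector about the tool's x, y, z in rad, then the shift along the tool's x, y, z in mm, then the opening, from -1 (shut) to 1 (fully open). A call has 1 to 20 rows; each row is the pose to reach, as a shift and turn from the pose commanded when the call began, along the tool's axes at that moment; what a row does not reach only later rows make up. A row lasts 1/8 s, in which the tool goes at most 62.5 mm and 10.7 degrees, less where a joint would pass 70% of its speed; a pose out of reach is approached as far as the arm can. A call with a gripper value outside its range is refused whole. The fingers move at their own pace and stop on an object; the grip force is fixed at half the most. Time passes only in rows, so rows that repeat a pose let the fingers close. It gives the time, the measured TCP pose, the force and the opening at its end, in the units of the state.
- get_obs(): the state, without advancing time (a new reading comes with each control period).
- capture(name): name is "side" or "top"; returns a dict with "frame" (480x640x3 uint8, red, green, blue), "K" (3x3 intrinsics, pixels), "distortion" ([k1, k2, p1, p2, k3] as OpenCV has them; the pictures are not rectified), "extrinsics" (4x4, takes a point from world to camera coordinates). Camera axes: x right, y down, z forward; pixel columns grow to the right and rows downward; lengths in mm; the calibration is good to about 2 mm. A picture is of the moment at which its call begins. There is no depth.
- close_job(): hands the job in, once; it reports no verdict.
The state is a dict: "time": time; "joint_positions": joint angles; "dq": joint speeds; "tau": joint torques, N m; "tool_pos": TCP position; "tcp_rot": TCP orientation; "contact_force": force on the tool from outside, world axes, zero at the start; "moment": the same for the moment, N m; "grip_width": finger opening in mm.
Only numpy, scipy, OpenCV 4.12 (cv2) and the standard library are available. Lean on these libraries where they do the work, as an engineer would, in place of code of your own. Each camera call takes 0.05 s, during which the arm holds its last target.

### The job

Set the sliding stop of the bench length gauge to 100 mm with the two steel setting blocks, leaving each block turned as it lies (one lengthways to the fence, one crossways: 60 + 40 mm). Slide the blocks along the table without lifting them: push one of them (either) fully home into the corner of the fence and the fixed end stop, then push the other square against the fence and up to the first, then slide the stop up until it touches the second block. Leave the capped vial, the bearing and the brass bush where they stand.

Things in the scene. Friction and masses are not known exactly. Their poses are not given: they have to be found in the camera images.
- length_gauge: Bench length gauge fixed to the table: fence bar with brass rule (28 mm high) and a fixed steel end stop (28 mm high) square across its far end. Origin: the inner corner of fence and end stop, at table height. x along the fence to the end stop, y square to the fence towards the open side with the blocks. Fence face: y = 0, bar y -22 to 0, x -270 to +24 mm. End-stop face: x = 0, y 0 to 60 mm.
- stop (a joint): Position (m) of the sliding stop, a saddle on the fence bar. It grows as the stop slides along the gauge's +x towards the end stop; its measuring face lies at x = -235 mm + this value (0.135 = 100 mm from the end stop). Range 0 to 0.20. It moves under about 3 N and stays where it is left.
- stop_face (a point): Centre of the sliding stop's measuring face, 25 mm from the fence face, 13 mm above the table. Its steel arm is 48 mm wide (1.5 to 49.5 mm from the fence), 30 mm thick along the fence and 2 to 24.5 mm above the table. Over the bar: a dark saddle (top 37.5 mm above the table) with a black knob, 27 mm in diameter, top 58.5 mm, axis 18 mm behind the face and 10 mm beyond the fence face.
- stop_back (a point): Centre of the flat back of the sliding stop's arm, 30 mm behind its measuring face, 13 mm above the table; its axes are those of the gauge. Pushing here along the gauge's x moves the stop up.
- block_long_center (a point): The block that lies lengthways: a ground steel setting block, 60 x 40 mm and 20 mm high, drilled with small holes, about 0.3 kg, loose, lying flat on the table. Point: its centre, 10 mm above its underside. x along its 60 mm length, y along its 40 mm width; it starts with x within 0.25 rad of the gauge's x axis.
- block_long: The same block; origin at the centre of its underside, same axes.
- block_cross_center (a point): The block that lies crossways: a block like the other, 60 x 40 x 20 mm, drilled, about 0.3 kg, loose. Point: its centre, 10 mm above its underside. x along its 60 mm length, y along its 40 mm width; it starts with x within 0.25 rad of the gauge's y axis. Either block may lie nearer the end stop.
- block_cross: The same block; origin at the centre of its underside, same axes.
- vial_center (a point): Capped glass vial, 30 mm in diameter and 75 mm high, standing loose beyond the end stop; its centre half-way up. Not part of the job.
- bearing_center (a point): Loose ball bearing, 40 mm in diameter and 12 mm high, lying flat on the open side near the robot's end of the gauge; its centre. Not part of the job.
- bush_center (a point): Loose brass guide bush, 30 mm in diameter and 27 mm high, standing near the bearing; its centre. Not part of the job.
Things that resemble listed ones, but are neither listed nor needed, are in the scene too. Leave any pink look-alike of the block_long alone.

How it is judged:
By the outcome, as a careful person would: the job done as asked, in the order asked, and still so for the second after the job is handed in, with the robot touching nothing.
It also fails if it takes over 70 s, if anything falls off the work surface, if the arm or the gripper's body presses on something with over 40 N, if the wrist force passes 120 N, or if a joint passes its speed limit or range.

## Working session

There is one attempt and no reset: what is moved stays moved. The work goes in short steps, Python scripts to look and compute and a tool call to move; the robot and the scene stay as the last step left them, time stands still between calls to the robot, and variables do not carry over. Pictures are saved under pics/ and viewed, and the job is handed in when it is done.

Besides the shell and the picture viewer there is one more tool, called after "Emit:" by a JSON object that holds its "op" and its "data", one argument or row to a line. step_arm: Moves the arm, as the interface text tells. Its arguments: {"type":"object","properties":{"increments":{"type":"string"}},"required":["increments"]}

```bash
mkdir -p pics; ls
python3 - <<'E'
from plant import *
import cv2,json,numpy as np,pickle
o=get_obs()
print({k:np.round(v,3).tolist() for k,v in o.items()}); print(nose_length)
for n in("side","top"):
    c=capture(n); pickle.dump(c,open(f"{n}0.pkl","wb"))
    cv2.imwrite(f"pics/{n}0.png",c["frame"][:,:,::-1]); print(n,np.round(c["K"],1).tolist(),c["distortion"],np.round(c["extrinsics"],3).tolist())
E
```

```text
pics
{'time': 0.0, 'joint_positions': [0.97, 0.343, 1.525, 0.0, 1.275, -0.146], 'dq': [-0.001, -0.001, 0.0, 0.001, 0.002, -0.002], 'tau': [0.001, -43.125, -24.422, 0.072, 0.056, -0.0], 'tool_pos': [230.381, 471.334, 248.044], 'tcp_rot': [-3.14, -0.0, 2.687], 'contact_force': [-0.016, 0.513, 0.606], 'moment': [-0.046, 0.037, 0.008], 'grip_width': 91.643}
22.0
side [[546.8, 0.0, 320.9], [0.0, 546.8, 242.9], [0.0, 0.0, 1.0]] [-0.01762341  0.          0.          0.          0.        ] [[-0.802, -0.597, 0.007, 657.17], [-0.413, 0.547, -0.728, 114.757], [0.431, -0.587, -0.686, 822.301], [0.0, 0.0, 0.0, 1.0]]
top [[498.0, 0.0, 320.8], [0.0, 498.0, 235.3], [0.0, 0.0, 1.0]] [-0.00015452  0.          0.          0.          0.        ] [[-0.015, -1.0, 0.017, 291.676], [-0.993, 0.013, -0.121, 571.906], [0.121, -0.018, -0.993, 825.433], [0.0, 0.0, 0.0, 1.0]]
```

View pics/top0.png

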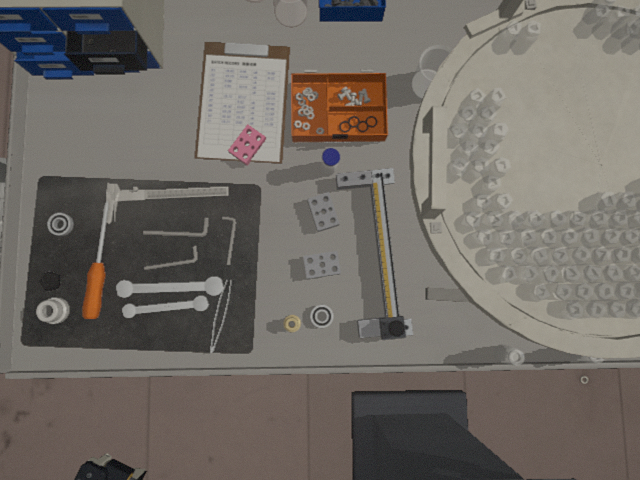

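View pics/side0.png

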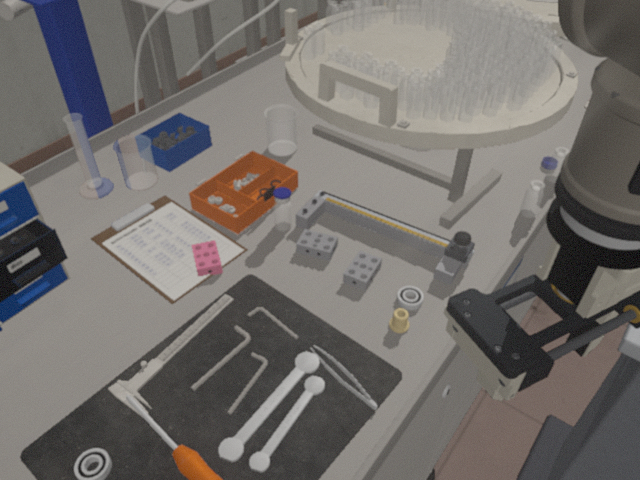

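```bash
cat > h.py <<'E'
import cv2,numpy as np,pickle
from scipy.optimize import least_squares
def load(n,i=0): return pickle.load(open(f"{n}{i}.pkl","rb"))
def snap(n,i):
    from plant import capture
    c=capture(n); pickle.dump(c,open(f"{n}{i}.pkl","wb")); cv2.imwrite(f"pics/{n}{i}.png",c["frame"][:,:,::-1]); return c
def crop(c,u0,v0,w,h,s,f):
    im=c["frame"][v0:v0+h,u0:u0+w,::-1]; im=cv2.resize(im,None,fx=s,fy=s,interpolation=cv2.INTER_CUBIC)
    for k in range(0,w,10):
        cv2.line(im,(k*s,0),(k*s,6 if (u0+k)%50 else 14),(0,0,255),1)
        if (u0+k)%20==0: cv2.putText(im,str(u0+k),(k*s,24),0,.4,(0,0,255),1)
    for k in range(0,h,10):
        cv2.line(im,(0,k*s),(6,k*s),(0,0,255),1)
        if (v0+k)%20==0: cv2.putText(im,str(v0+k),(8,k*s+4),0,.4,(0,0,255),1)
    cv2.imwrite("pics/"+f,im)
def ray(c,p):
    q=cv2.undistortPoints(np.array([[p]],float),c["K"],np.array(c["distortion"]))[0,0]
    R,t=c["extrinsics"][:3,:3],c["extrinsics"][:3,3]
    return -R.T@t, R.T@np.array([q[0],q[1],1.])
def onz(c,p,z):
    o,d=ray(c,p); return o+d*(z-o[2])/d[2]
def tri(c1,p1,c2,p2):
    o1,d1=ray(c1,p1);o2,d2=ray(c2,p2)
    d1/=np.linalg.norm(d1);d2/=np.linalg.norm(d2)
    s=np.linalg.lstsq(np.c_[d1,-d2],o2-o1,rcond=None)[0]
    a,b=o1+s[0]*d1,o2+s[1]*d2
    return (a+b)/2,np.linalg.norm(a-b)
def proj(c,P):
    P=np.atleast_2d(np.array(P,float)); R,t=c["extrinsics"][:3,:3],c["extrinsics"][:3,3]
    return cv2.projectPoints(P,cv2.Rodrigues(R)[0],t,c["K"],np.array(c["distortion"]))[0][:,0]
E
python3 - <<'E'
from h import *
t=load("top");s=load("side")
crop(t,280,145,135,100,6,"a.png");crop(t,270,240,150,105,5,"b.png")
crop(s,270,170,140,120,5,"c.png");crop(s,340,220,140,120,5,"d.png")
E
```

```text
(no output)
```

View pics/a.png

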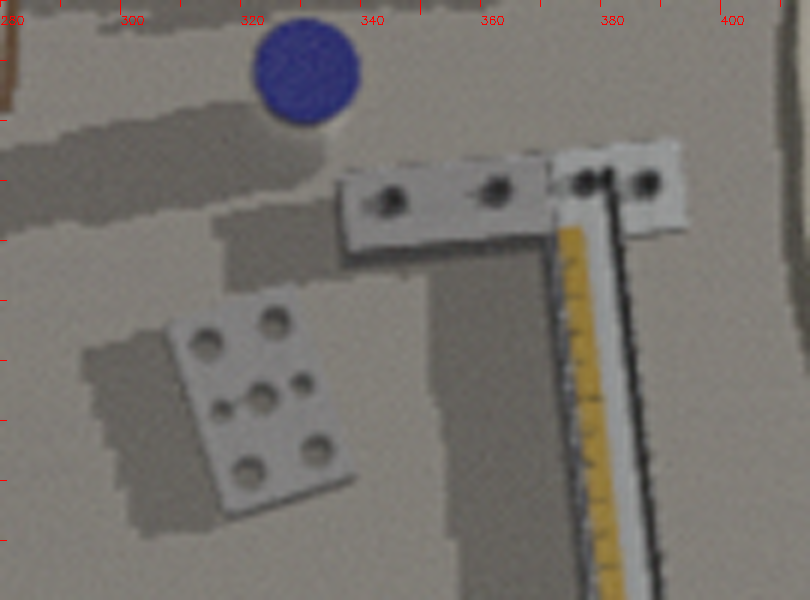

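View pics/b.png

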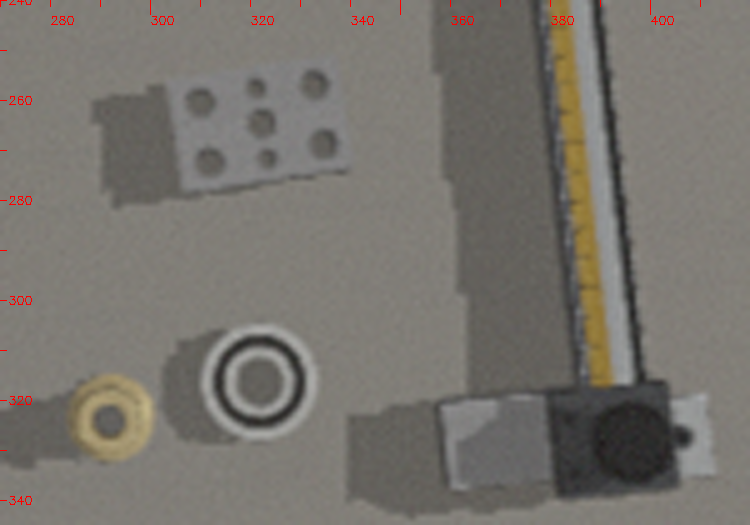

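View pics/c.png

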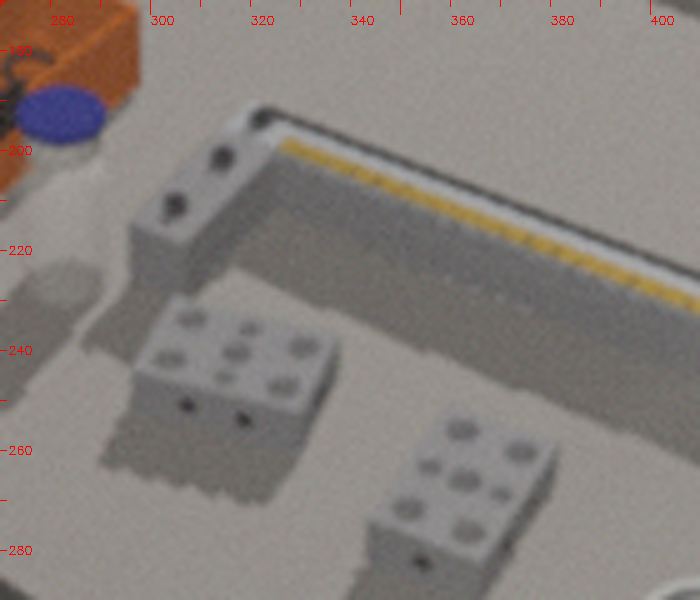

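View pics/d.png

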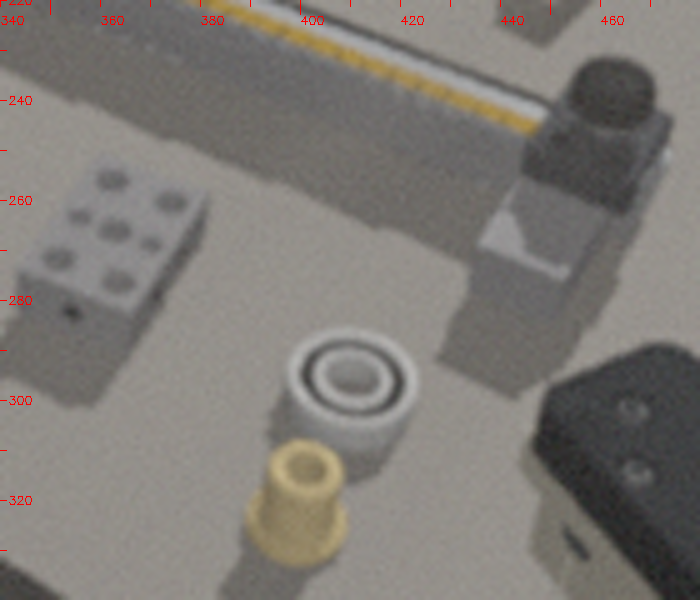

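Run:
```python
from h import *
t=load("top");s=load("side")
print("cams",ray(t,(320,240))[0],ray(s,(320,240))[0])
A=lambda x,y:(280+x/6,145+y/6);B=lambda x,y:(270+x/5,240+y/5);C=lambda x,y:(270+x/5,170+y/5);D=lambda x,y:(340+x/5,220+y/5)
P=[("long c",A(262,397),C(237,353)),("long h1",A(207,343),C(171,359)),("long h2",A(275,322),C(193,319)),("long h3",A(318,450),C(304,347)),("long h4",A(249,471),C(283,387)),
("cross c",B(262,124),D(116,230)),("cross 1",B(200,102),D(60,258)),("cross 2",B(314,84),D(113,180)),("cross 3",B(324,143),D(172,202)),("cross 4",B(210,162),D(120,282)),
("endstop hole a",A(391,201),C(175,205)),("endstop hole b",A(497,190),C(222,157)),("endstop inner outer corner",A(347,250),C(184,240)),("knob",B(634,443),D(613,80)),
("stop face outer top",B(440,403),D(480,245)),("stop back outer top",B(450,488),D(545,322)),
("vial cap",A(306,70),C(60,112)),("bearing",B(260,380),D(353,377)),("bush",B(110,421),D(305,470))]
for n,a,b in P:
    p,e=tri(t,a,s,b); print(n,np.round(p,1),round(e,1))
```

```text
cams [472.30853223 299.24854627 883.66634933] [220.59584755 812.05787497 642.74373922]
long c [620.1 277.7  19.6] 0.3
long h1 [636.1 293.4  19.7] 0.8
long h2 [642.2 273.4  19.8] 0.7
long h3 [604.2 261.5  19.2] 0.3
long h4 [598.1 281.8  19.7] 0.4
cross c [525.9 281.5  20.1] 0.1
cross 1 [533.5 302.7  20.3] 0.7
cross 2 [539.4 263.1  20. ] 0.3
cross 3 [518.8 259.9  19.8] 0.4
cross 4 [512.8 299.6  19.8] 0.5
endstop hole a [675.9 239.4  30.2] 0.2
endstop hole b [678.8 208.3  30.1] 0.1
endstop inner outer corner [661.5 252.6  30.6] 0.1
knob [417.7 162.1  57.3] 0.9
stop face outer top [429.1 222.1  24.6] 1.2
stop back outer top [401.2 218.5   3.6] 4.1
vial cap [703.2 265.6  74.4] 0.6
bearing [437.6 283.2  11.7] 0.5
bush [425.6 334.8  26.2] 0.2
```

```bash
cat >> h.py <<'E'
def G(g,p):
    p=np.atleast_2d(np.array(p,float)); c,s=np.cos(g[2]),np.sin(g[2])
    return np.c_[g[0]+c*p[:,0]-s*p[:,1], g[1]+s*p[:,0]+c*p[:,1], p[:,2]]
def toG(g,p):
    p=np.atleast_2d(np.array(p,float))-[g[0],g[1],0]; c,s=np.cos(g[2]),np.sin(g[2])
    return np.c_[c*p[:,0]+s*p[:,1], -s*p[:,0]+c*p[:,1], p[:,2]]
def boxpts(cx,cy,yaw,lx,ly,z): 
    return G((cx,cy,yaw),[[a*lx/2,b*ly/2,z] for a,b in((-1,-1),(1,-1),(1,1),(-1,1))])
def overlay(c,polys,u0,v0,w,h,s,f):
    im=cv2.resize(c["frame"][v0:v0+h,u0:u0+w,::-1],None,fx=s,fy=s,interpolation=cv2.INTER_CUBIC)
    for P,col in polys:
        q=((proj(c,P)-[u0,v0]+0.5)*s).astype(int); cv2.polylines(im,[q.reshape(-1,1,2)],True,col,1)
    cv2.imwrite("pics/"+f,im)
E
python3 - <<'E'
from h import *
t=load("top");s=load("side")
# gauge pts with known gauge coordinates
obs=[([0,60],[661.5,252.6]),([-235,49.5],[429.1,222.1]),([-253,-10],[417.7,162.1])]
def f(g): return np.concatenate([G(g,[[*a,0]])[0,:2]-b for a,b in obs])
r=least_squares(f,[667,193,.09]); print(r.x,r.fun)
g=r.x
x=[(0,0),(0,60),(24,60),(24,-22),(0,-22)]
for z in(0,28): pass
L=[(G(g,[[-270,0,28],[0,0,28],[0,60,28],[24,60,28],[24,-22,28],[-270,-22,28]]),(0,0,255)),(G(g,[[-270,0,0],[0,0,0],[0,60,0]]),(255,0,0)),
 (G(g,[[-235,1.5,24.5],[-235,49.5,24.5],[-265,49.5,24.5],[-265,1.5,24.5]]),(0,255,0)),
 (boxpts(620.1,277.7,.30,60,40,20),(0,255,255)),(boxpts(525.9,281.5,.152,40,60,20),(0,255,255))]
overlay(t,L,280,145,150,110,5,"e1.png");overlay(t,L,280,240,150,110,5,"e2.png");overlay(s,L,270,170,210,150,4,"e3.png")
for p in([620.1,277.7,0],[525.9,281.5,0],[703,265.6,0],[437.6,283.2,0],[425.6,334.8,0]): print(toG(g,p))
E
```

```text
[6.67686074e+02 1.93238756e+02 8.62673214e-02] [ 1.01645216  0.41563299  0.19503474  0.20699488 -1.2114869  -0.62262787]
[[-40.13190337  88.2471896    0.        ]]
[[-133.65419074  100.1493644     0.        ]]
[[41.41727452 69.04949222  0.        ]]
[[-221.47935531  109.45100239    0.        ]]
[[-228.9888561   161.89304085    0.        ]]
```

View pics/e1.png

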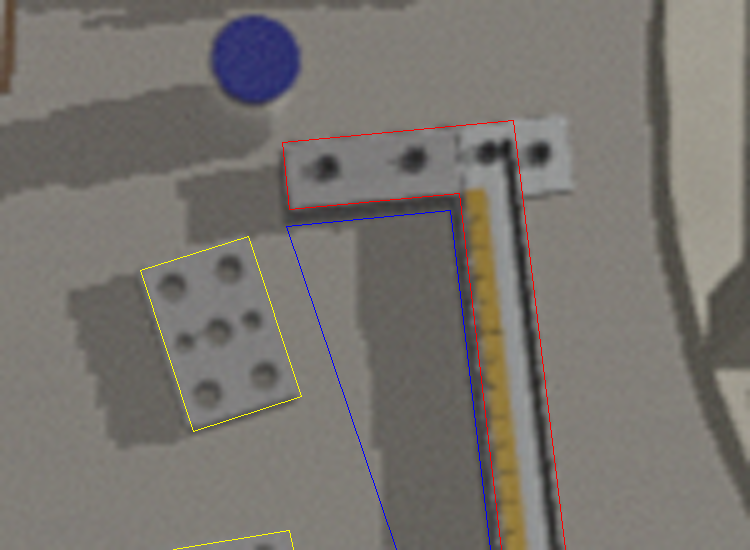

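View pics/e2.png

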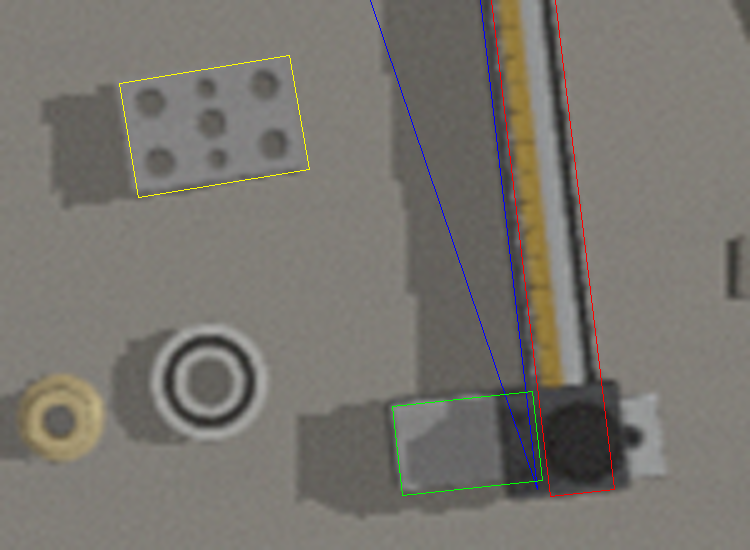

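View pics/e3.png

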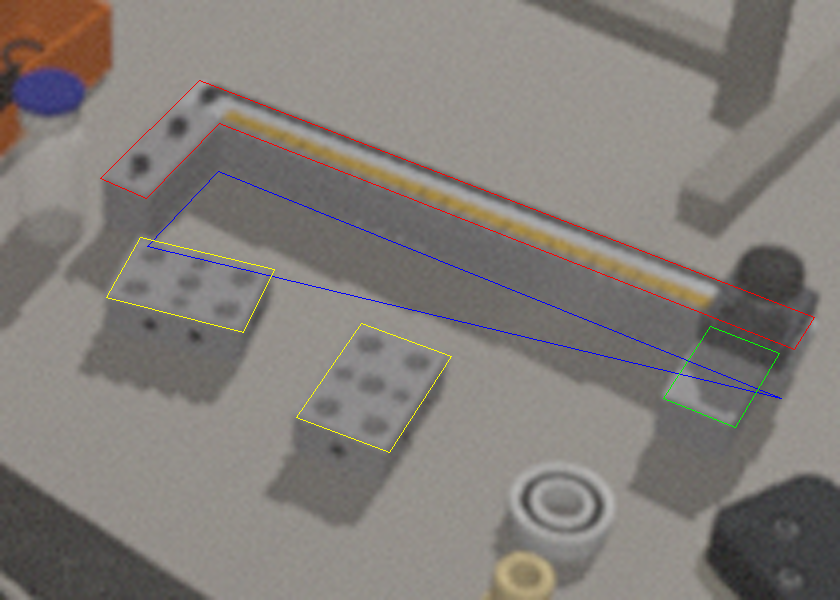

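Run:
```python
from h import *
t=load("top");s=load("side")
crop(t,390,0,250,390,2,"f.png") ; crop(s,270,0,330,240,2,"g.png")
```

```text
(no output)
```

View pics/f.png

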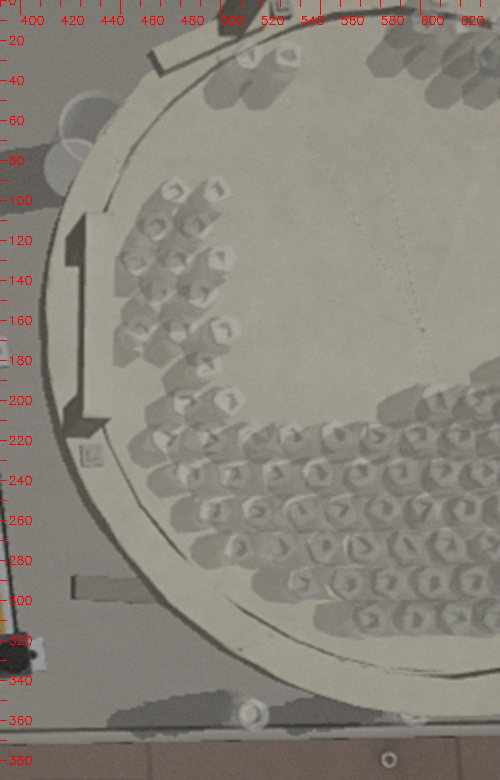

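View pics/g.png

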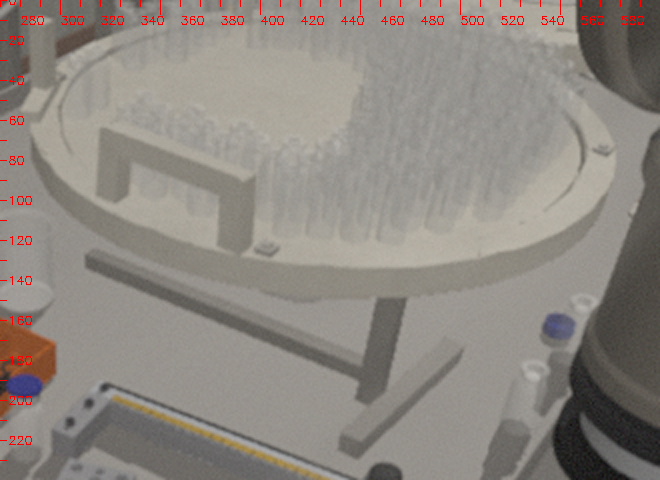

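Run:
```python
from h import *
t=load("top");s=load("side")
g=(667.7,193.2,.0863)
for n,a,b in[("screw",(435,228),(402,123.5)),("h far",(432,107),(321,65)),("h near",(431,208),(397,90))]:
    p,e=tri(t,a,s,b); print(n,p,e,toG(g,p))
z=tri(t,(435,228),s,(402,123.5))[0][2]
for uv in((411,160),(411,130),(415,200),(432,260),(470,310),(530,347)): print(uv,onz(t,uv,z),toG(g,onz(t,uv,z)))
```

```text
screw [566.14436868 125.60784362 189.49200741] 2.314297375398212 [[-107.00365369  -58.58723371  189.49200741]]
h far [720.07424087 136.31349813 246.88342322] 0.8546811710584856 [[ 47.27611478 -61.18908541 246.88342322]]
h near [578.96038327 142.61959732 250.93633878] 9.07329180052799 [[-92.76904166 -42.74343953 250.93633878]]
(411, 160) [664.00050498 155.44174218 189.49200741] [[ -6.94022161 -37.29886889 189.49200741]]
(411, 130) [708.51134416 153.79031915 189.49200741] [[ 37.26262798 -42.78066517 189.49200741]]
(415, 200) [605.61529204 151.90261149 189.49200741] [[-65.41319997 -35.79243676 189.49200741]]
(432, 260) [519.93317438 131.25623083 189.49200741] [[-152.55602046  -48.97678953  189.49200741]]
(470, 310) [449.83854784  81.31896992 189.49200741] [[-226.69402564  -92.68654686  189.49200741]]
(530, 347) [398.19719987   0.91761168 189.49200741] [[-285.07321618 -168.33757024  189.49200741]]
```

```bash
cat >> h.py <<'E'
g=(667.7,193.2,.0863)
from scipy.spatial.transform import Rotation as Ro
def state():
    from plant import get_obs
    o=get_obs(); p=np.array(o["tool_pos"]); R=Ro.from_euler('xyz',o["tcp_rot"]); return o,p,R
def plan(gx,gy,z,yaw_rel,tilt=0):
    """target in gauge frame; yaw_rel: tool yaw minus gauge yaw; tilt about gauge x (lean)"""
    o,p,R=state()
    T=G(g,[[gx,gy,z]])[0]
    Rt=Ro.from_euler('z',g[2])*Ro.from_euler('x',tilt)*Ro.from_euler('xyz',[np.pi,0,yaw_rel])
    d=R.inv().apply(T-p); r=(R.inv()*Rt).as_rotvec()
    print("world",T.round(1),"rot",r.round(4),"shift",d.round(1))
def where():
    o,p,R=state(); q=toG(g,p)[0]
    print("t",round(o["time"],2),"gauge",q.round(1),"yaw-g",round(o["tcp_rot"][2]-g[2],4),"F_g",toG((0,0,g[2]),o["contact_force"])[0].round(1),"w",round(o["grip_width"],1), np.round(o["joint_positions"],2))
E
python3 -c "
from h import *
plan(-40,190,120,np.pi); where()"
```

```text
world [611.5 379.  120. ] rot [-1.300e-03 -5.000e-04 -5.411e-01] shift [-382.9   84.6  128. ]
t 0.1 gauge [-411.7  314.8  248.1] yaw-g 2.6005 F_g [0.5 0.4 0.2] w 91.7 [ 0.97  0.34  1.52 -0.    1.28 -0.15]
```

Emit:
{"op": "step_arm", "data": {
  "increments": "0 0 -0.14 -55 12 10 1; 0 0 -0.27 -110 24 20 1; 0 0 -0.41 -165 36 30 1; 0 0 -0.541 -220 48 40 1; 0 0 -0.541 -275 60 50 1; 0 0 -0.541 -330 72 70 1; 0 0 -0.541 -383 84.6 90 1; 0 0 -0.541 -383 84.6 128 1; 0 0 -0.541 -383 84.6 128 1; 0 0 -0.541 -383 84.6 128 1; 0 0 -0.541 -383 84.6 128 1"
}}

```text
time: 1.48
tool_pos: [612.1, 380.4, 123.3]
tcp_rot: [3.14, 0.003, -3.054]
contact_force: [-0.3, 0.6, 0.0]
grip_width: 91.8
```

```bash
python3 -c "
from h import *
where();plan(-40,190,28,np.pi)
snap('side',1);snap('top',1)"
```

```text
t 1.48 gauge [-39.3 191.3 123.3] yaw-g -3.1406 F_g [-0.3  0.6  0. ] w 91.8 [ 0.45  0.81  1.06  0.    1.28 -1.21]
world [611.5 379.   28. ] rot [0.0013 0.0033 0.001 ] shift [ 1.  -1.4 95.3]
```

View pics/side1.png

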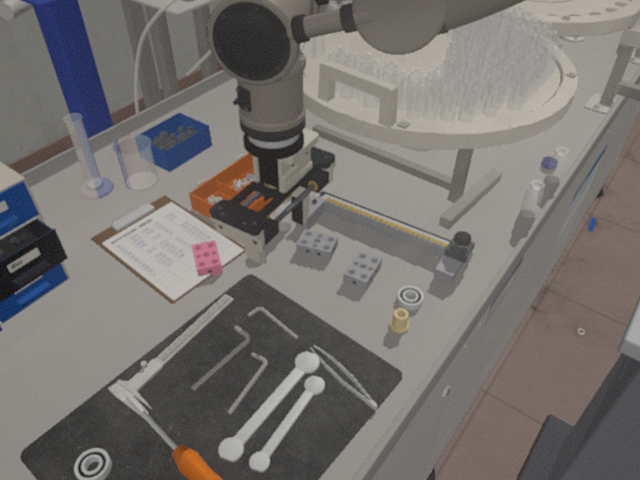

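View pics/top1.png

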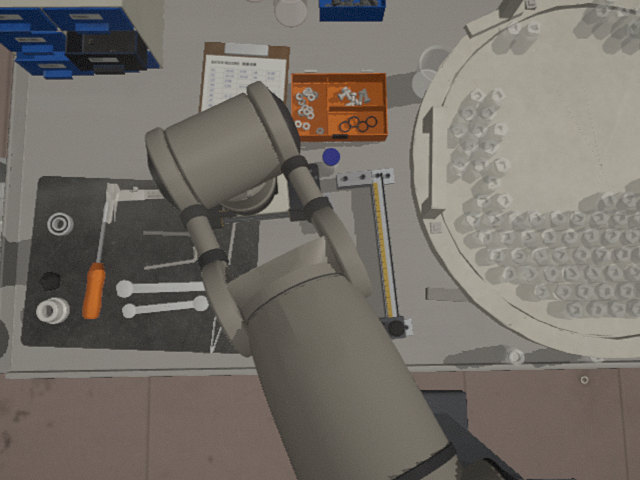

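Run:
```python
from h import *
t=load("top",1);s=load("side",1)
for n,a,b in[("drum+y face",(168,172),(253,40)),]:
    p,e=tri(t,a,s,b); print(n,p,e,toG(g,p))
# project tool axis points in side view
o,p,R=state()
for h in range(-22,400,40):
    print(h,np.round(proj(s,[p+[0,0,h]])[0]), np.round(proj(t,[p+[0,0,h]])[0]))
crop(s,190,0,180,270,3,"k.png")
```

```text
drum+y face [587.76609395 432.00603334 422.3359899 ] 6.355007884890114 [[-59.05304059 244.80704503 422.3359899 ]]
-22 [280. 240.] [261. 208.]
18 [278. 220.] [258. 204.]
58 [277. 197.] [255. 199.]
98 [275. 173.] [251. 193.]
138 [274. 147.] [247. 186.]
178 [272. 119.] [243. 179.]
218 [270.  88.] [238. 171.]
258 [268.  55.] [232. 161.]
298 [266.  18.] [226. 150.]
338 [264. -21.] [218. 136.]
378 [261. -65.] [208. 120.]
```

View pics/k.png

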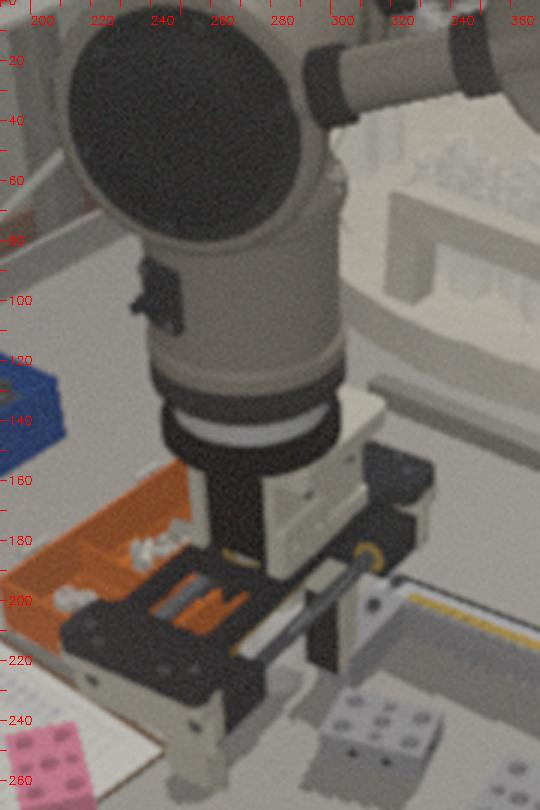

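Emit:
{"op": "step_arm", "data": {
  "increments": "0 0 0 0 0 45 1; 0 0 0 0 0 85 1; 0 0 0 0 0 90 1; 0 0 0 0 0 90 1; 0 0 0 0 0 90 1"
}}

```text
time: 2.2
tool_pos: [613.1, 380.1, 33.4]
tcp_rot: [3.14, 0.004, -3.055]
contact_force: [0.5, 0.2, -0.1]
grip_width: 91.9
```

```bash
python3 -c "
from h import *
where();plan(-40,175,28,np.pi)
c=snap('side',2);crop(c,200,150,200,150,4,'k2.png')"
```

```text
t 2.2 gauge [-38.3 190.9  33.4] yaw-g -3.1416 F_g [ 0.5  0.2 -0.1] w 91.9 [ 0.45  0.9   1.13  0.    1.11 -1.21]
world [612.8 364.1  28. ] rot [0.0015 0.004  0.    ] shift [  1.8 -15.9   5.4]
```

View pics/k2.png

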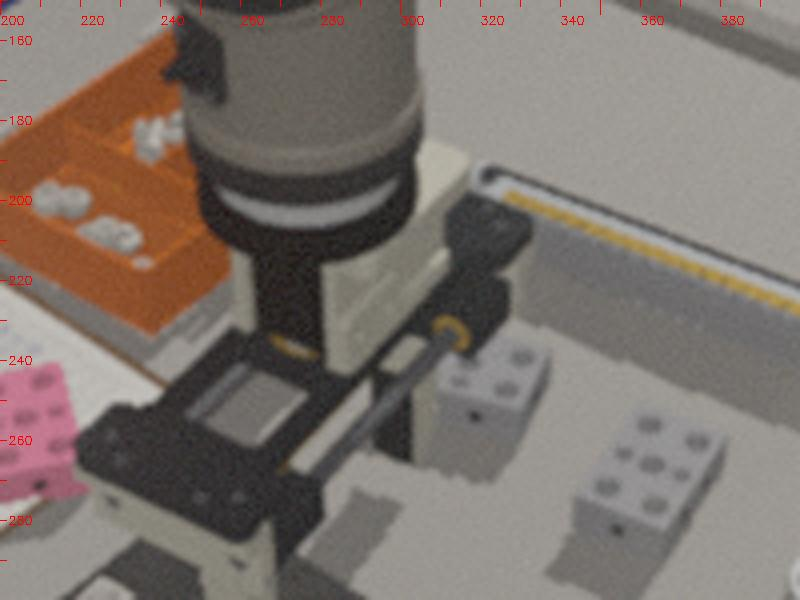

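Emit:
{"op": "step_arm", "data": {
  "increments": "0 0 0 1 -6 3 1; 0 0 0 1 -12 4 1; 0 0 0 1 -18 4 1; 0 0 0 1 -24 4 1; 0 0 0 1 -30 4 1; 0 0 0 1 -36 4 1; 0 0 0 1 -42 4 1; 0 0 0 1 -48 4 1; 0 0 0 1 -54 4 1; 0 0 0 1 -60 4 1; 0 0 0 1 -66 4 1; 0 0 0 1 -72 4 1; 0 0 0 1 -72 4 1; 0 0 0 1 -72 4 1"
}}

```text
time: 4.0
tool_pos: [617.1, 307.4, 26.8]
tcp_rot: [-3.141, 0.0, -3.055]
contact_force: [-0.2, 0.1, 0.6]
grip_width: 91.6
```

```bash
python3 -c "
from h import *
where();plan(-40,105,28,np.pi)
c=snap('side',3);crop(c,230,150,200,150,4,'k3.png')"
```

```text
t 4.0 gauge [-40.5 118.2  26.8] yaw-g -3.1417 F_g [-0.2  0.1  0.6] w 91.6 [ 0.35  0.85  1.25 -0.    1.04 -1.31]
world [618.8 294.4  28. ] rot [-0.0002  0.0001 -0.0002] shift [ -0.5 -13.2  -1.2]
```

View pics/k3.png

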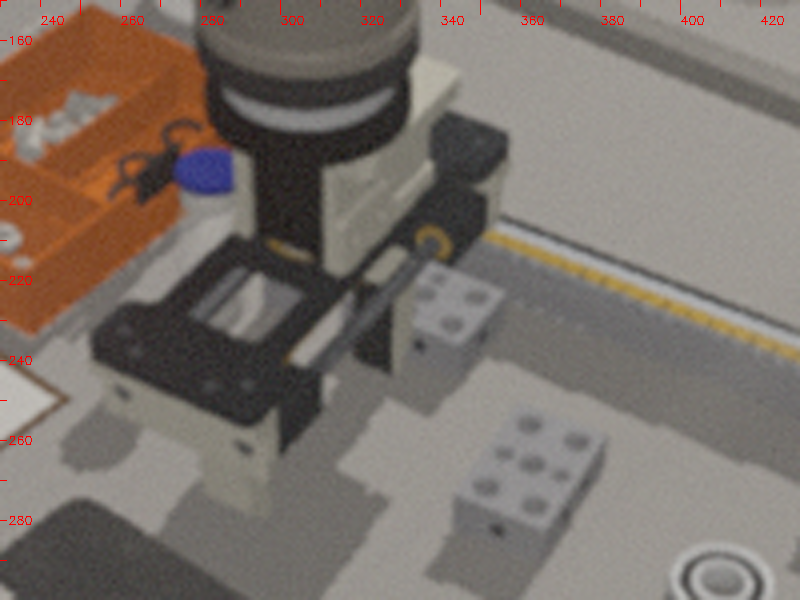

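Emit:
{"op": "step_arm", "data": {
  "increments": "0 0 0 0 -4 -1 1; 0 0 0 0 -7 -1 1; 0 0 0 0 -10 -1 1; 0 0 0 0 -12 -1 1; 0 0 0 0 -12 -1 1"
}}

```text
time: 4.68
tool_pos: [618.2, 295.3, 27.8]
tcp_rot: [-3.141, 0.0, -3.056]
contact_force: [-0.7, -0.3, 0.4]
grip_width: 92.0
```

```bash
python3 -c "
from h import *
where()"
```

```text
t 4.67 gauge [-40.6 106.   27.8] yaw-g -3.1419 F_g [-0.7 -0.2  0.4] w 92.0 [ 0.33  0.85  1.26 -0.    1.03 -1.32]
```

Emit:
{"op": "step_arm", "data": {
  "increments": "0 0 0 0 -1 0 1; 0 0 0 0 -2 0 1; 0 0 0 0 -2 0 1"
}}

```text
time: 5.05
tool_pos: [618.3, 293.6, 27.8]
tcp_rot: [3.142, 0.0, -3.055]
contact_force: [0.8, 1.1, 0.2]
grip_width: 91.9
```

```bash
python3 -c "
from h import *
where()"
```

```text
t 5.05 gauge [-40.6 104.3  27.8] yaw-g -3.1416 F_g [0.9 1.1 0.2] w 91.9 [ 0.33  0.84  1.27 -0.    1.03 -1.33]
```

Emit:
{"op": "step_arm", "data": {
  "increments": "0 0 0 0 -1 0 1; 0 0 0 0 -2 0 1; 0 0 0 0 -2 0 1"
}}

```text
time: 5.42
tool_pos: [618.5, 291.6, 27.8]
tcp_rot: [3.142, 0.0, -3.055]
contact_force: [-0.2, 1.0, 1.1]
grip_width: 91.9
```

```bash
python3 -c "
from h import *
where()"
```

```text
t 5.42 gauge [-40.6 102.2  27.8] yaw-g -3.1418 F_g [-0.1  1.   1.1] w 91.9 [ 0.33  0.84  1.27 -0.    1.03 -1.33]
```

```bash
python3 -c "
from h import *
c=snap('side',4);crop(c,270,170,130,110,6,'k4.png')
c=snap('top',4);crop(c,270,130,150,110,5,'k5.png')"
```

```text
(no output)
```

View pics/k4.png

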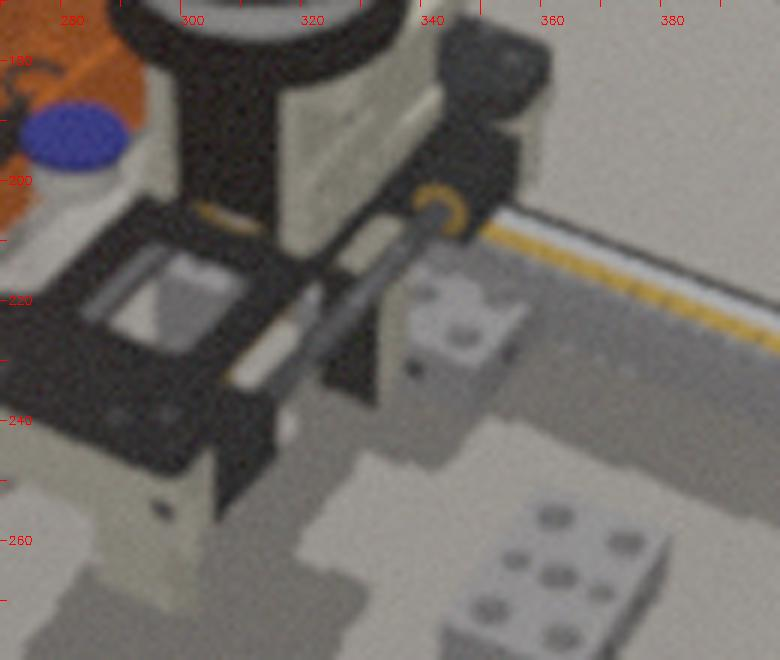

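View pics/k5.png

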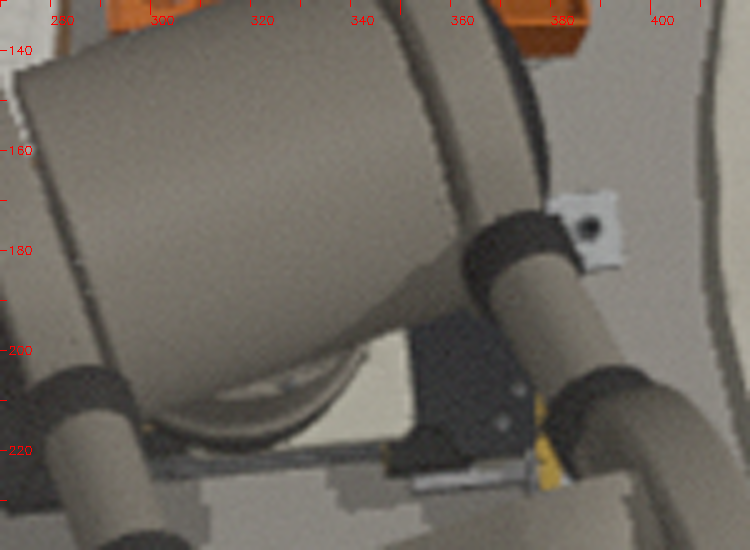

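Emit:
{"op": "step_arm", "data": {
  "increments": "0 0 0 0 -1 0 1; 0 0 0 0 -2 0 1; 0 0 0 0 -3 0 1; 0 0 0 0 -3 0 1"
}}

```text
time: 6.02
tool_pos: [618.4, 290.7, 28.0]
tcp_rot: [3.139, 0.001, -3.055]
contact_force: [-1.0, 9.8, 0.3]
grip_width: 91.7
```

```bash
python3 -c "
from h import *
where()
c=snap('side',5);overlay(c,[(G(g,boxpts(-40,y,0,60,40,20)),(0,0,255) if y==20 else (0,255,0)) for y in(20,24)],270,170,130,110,6,'k4.png')"
```

```text
t 6.03 gauge [-40.7 101.4  28. ] yaw-g -3.1415 F_g [-0.2  9.9  0.3] w 91.7 [ 0.33  0.84  1.27  0.    1.03 -1.33]
```

View pics/k4.png

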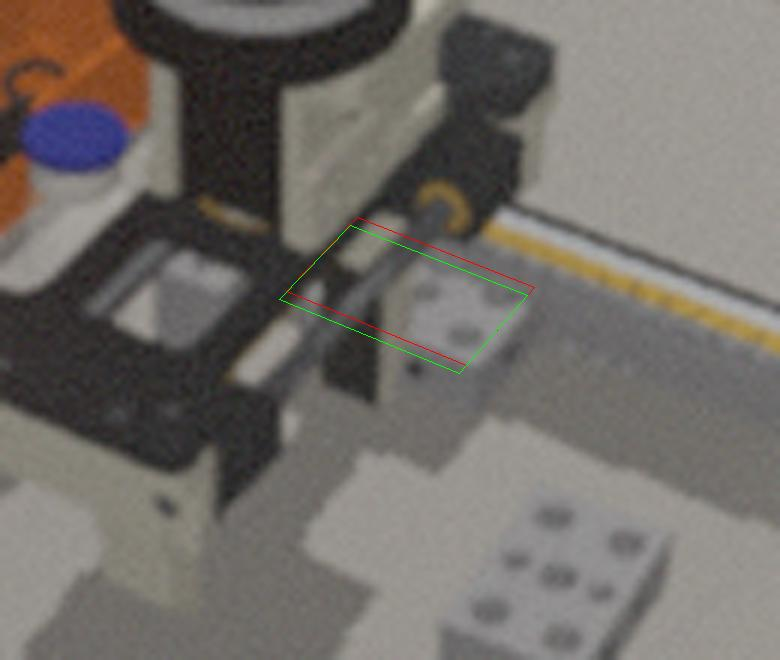

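Emit:
{"op": "step_arm", "data": {
  "increments": "0 0 0 0 10 0 1; 0 0 0 0 20 -20 1; 0 0 0 0 30 -45 0; 0 0 0 0 30 -45 -1; 0 0 0 0 30 -45 -1"
}}

```text
time: 6.7
tool_pos: [615.6, 317.9, 71.6]
tcp_rot: [-3.141, -0.001, -3.055]
contact_force: [0.6, 0.2, 0.8]
grip_width: 66.5
```

```bash
python3 -c "
from h import *
where();plan(-107,130,73,np.pi/2,-.2)
c=snap('side',6);overlay(c,[(G(g,boxpts(-40,y,0,60,40,20)),(0,0,255) if y==20 else (0,255,0)) for y in(20,24)],270,170,130,110,6,'k4.png')"
```

```text
t 6.7 gauge [-41.1 128.8  71.6] yaw-g -3.1418 F_g [0.7 0.2 0.8] w 66.5 [ 0.37  0.81  1.21 -0.    1.13 -1.29]
world [549.9 313.5  73. ] rot [ 0.1552 -0.1575  1.5651] shift [65.9  1.2 -1.3]
```

View pics/k4.png

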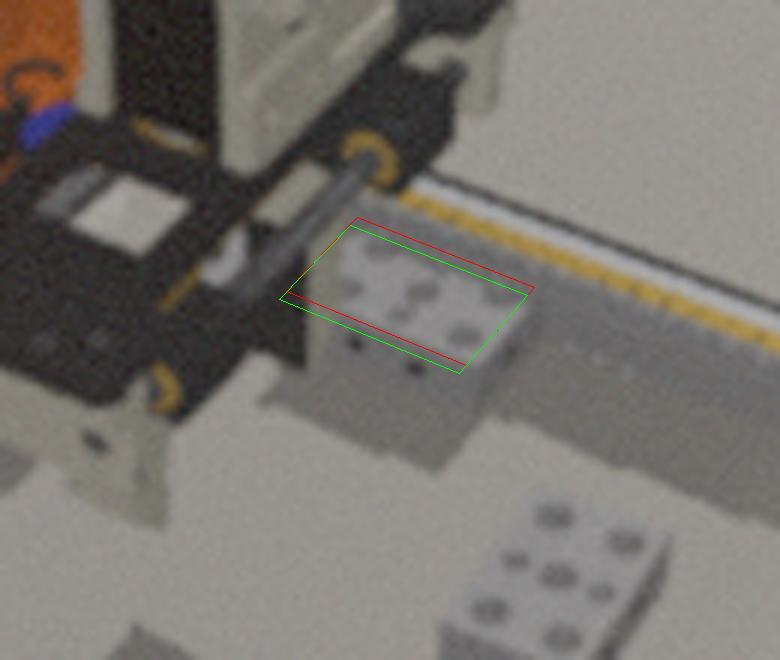

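Emit:
{"op": "step_arm", "data": {
  "increments": "0.0155 -0.016 0.1565 20 0 0 -1; 0.031 -0.0315 0.313 40 0 0 -1; 0.0466 -0.047 0.47 60 0 0 -1; 0.062 -0.063 0.626 66 0 0 -1; 0.078 -0.079 0.783 66 0 0 -1; 0.093 -0.0945 0.94 66 0 0 -1; 0.109 -0.11 1.096 66 0 0 -1; 0.124 -0.126 1.252 66 0 0 -1; 0.14 -0.142 1.409 66 0 0 -1; 0.155 -0.1575 1.565 66 1.2 -1 -1; 0.155 -0.1575 1.565 66 1.2 -1 -1; 0.155 -0.1575 1.565 66 1.2 -1 -1"
}}

```text
time: 8.25
tool_pos: [550.0, 313.6, 73.0]
tcp_rot: [-3.142, 0.199, 1.66]
contact_force: [-0.8, -0.2, -0.5]
grip_width: 0.6
```

```bash
python3 -c "
from h import *
where();plan(-107,26,73,np.pi/2,-.2);plan(-107,26,31,np.pi/2,-.2)
c=snap('side',7);c=snap('top',7)"
```

```text
t 8.25 gauge [-106.9  130.1   73. ] yaw-g 1.5737 F_g [-0.8 -0.2 -0.5] w 0.6 [ 0.48  0.76  1.33 -0.2   1.14  0.49]
world [558.9 209.9  73. ] rot [ 0.0006 -0.0008  0.0029] shift [-102.    -0.4   20.6]
world [558.9 209.9  31. ] rot [ 0.0006 -0.0008  0.0029] shift [-93.7  -0.4  61.8]
```

View pics/side7.png

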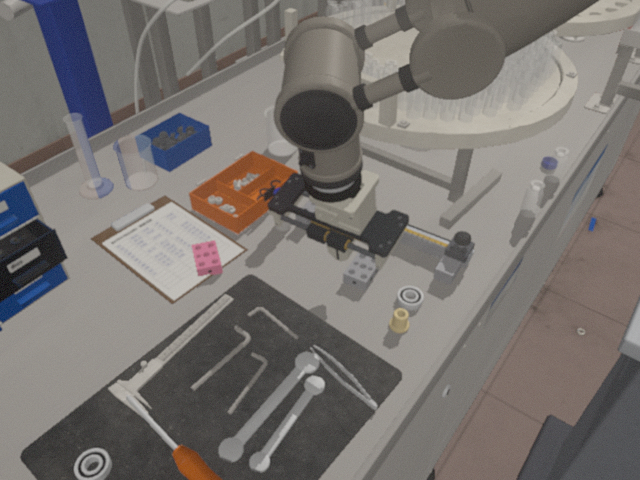

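View pics/top7.png

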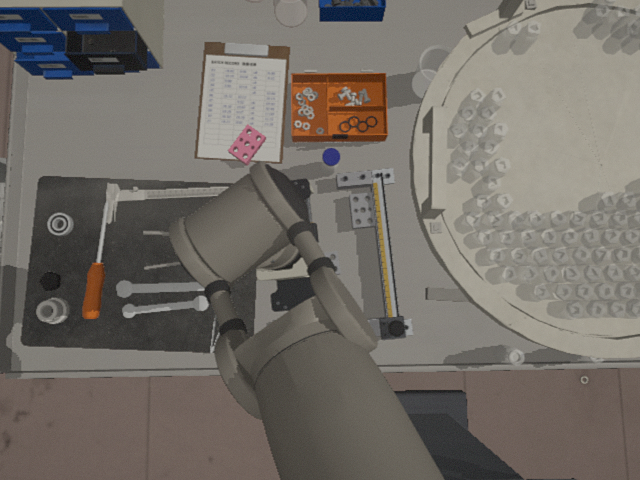

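Emit:
{"op": "step_arm", "data": {
  "increments": "0 0 0.002 -35 0 7 -1; 0 0 0.003 -70 0 14 -1; 0 0 0.003 -102 0 20 -1; 0 0 0.003 -98 0 42 -1; 0 0 0.003 -94 0 60 -1; 0 0 0.003 -94 0 61 -1; 0 0 0.003 -94 0 61 -1"
}}

```text
time: 9.22
tool_pos: [559.4, 210.7, 32.7]
tcp_rot: [3.139, 0.199, 1.655]
contact_force: [-0.7, 0.1, 0.4]
grip_width: 0.2
```

```bash
python3 -c "
from h import *
where();plan(-107,26,31,np.pi/2,-.2)
c=snap('side',8);c=snap('top',8)"
```

```text
t 9.22 gauge [-106.4   26.8   32.7] yaw-g 1.5686 F_g [-0.7  0.2  0.4] w 0.2 [ 0.33  0.74  1.5  -0.24  0.96  0.39]
world [558.9 209.9  31. ] rot [ 0.002  -0.0011 -0.0022] shift [-0.5 -0.6  1.8]
```

View pics/side8.png

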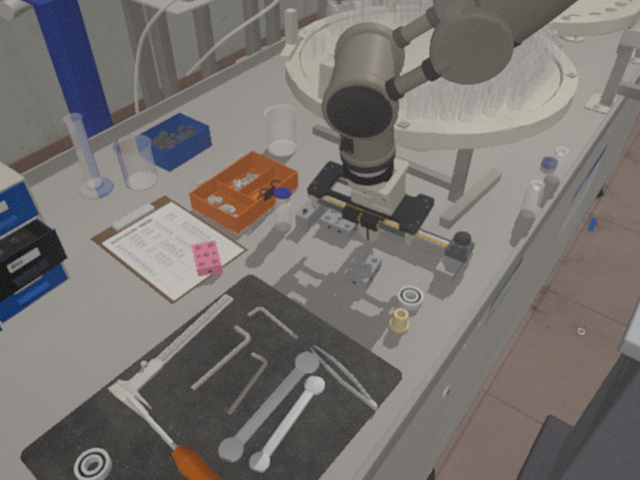

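View pics/top8.png

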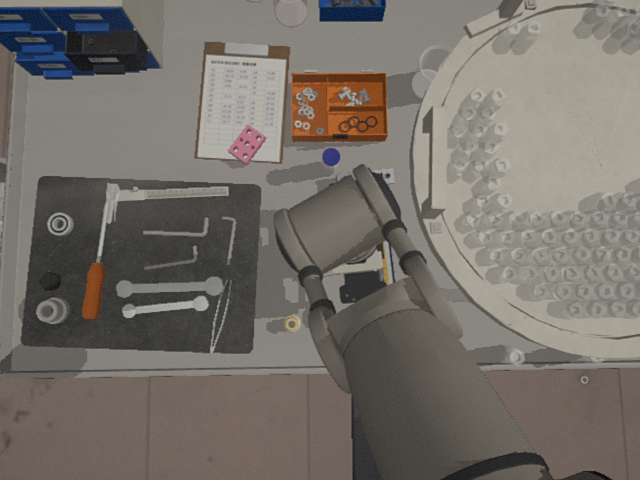

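Emit:
{"op": "step_arm", "data": {
  "increments": "0 0 0 0 5 1 -1; 0 0 0 0 10 1 -1; 0 0 0 0 15 1 -1; 0 0 0 0 19 1 -1; 0 0 0 0 23 1 -1; 0 0 0 0 26 1 -1; 0 0 0 0 26 1 -1"
}}

```text
time: 10.2
tool_pos: [585.5, 212.3, 31.6]
tcp_rot: [3.139, 0.199, 1.654]
contact_force: [-1.8, 0.6, 1.3]
grip_width: 0.2
```

```bash
python3 -c "
from h import *
where()"
```

```text
t 10.2 gauge [-80.3  26.1  31.6] yaw-g 1.5676 F_g [-1.7  0.8  1.3] w 0.2 [ 0.32  0.78  1.42 -0.23  1.    0.36]
```

Emit:
{"op": "step_arm", "data": {
  "increments": "0 0 0 0 2 0 -1; 0 0 0 0 4 0 -1; 0 0 0 0 5 0 -1; 0 0 0 0 5 0 -1"
}}

```text
time: 10.7
tool_pos: [590.4, 212.7, 31.6]
tcp_rot: [3.139, 0.199, 1.654]
contact_force: [-2.1, 0.6, 1.5]
grip_width: 0.3
```

```bash
python3 -c "
from h import *
where()"
```

```text
t 10.7 gauge [-75.4  26.1  31.6] yaw-g 1.5676 F_g [-2.   0.7  1.5] w 0.3 [ 0.32  0.79  1.41 -0.23  1.01  0.36]
```

Emit:
{"op": "step_arm", "data": {
  "increments": "0 0 0 0 1 0 -1; 0 0 0 0 2 0 -1; 0 0 0 0 3 0 -1; 0 0 0 0 3 0 -1"
}}

```text
time: 11.2
tool_pos: [591.5, 212.8, 31.3]
tcp_rot: [-3.14, 0.2, 1.654]
contact_force: [-8.2, 1.3, 3.8]
grip_width: 0.7
```

```bash
python3 -c "
from h import *
where()
c=snap('side',9);overlay(c,[(G(g,boxpts(x,20,0,60,40,20)),(0,0,255)) for x in(-30,)],270,170,130,110,6,'k4.png')"
```

```text
t 11.2 gauge [-74.3  26.1  31.3] yaw-g 1.568 F_g [-8.1  2.   3.8] w 0.7 [ 0.31  0.79  1.4  -0.23  1.01  0.36]
```

View pics/k4.png

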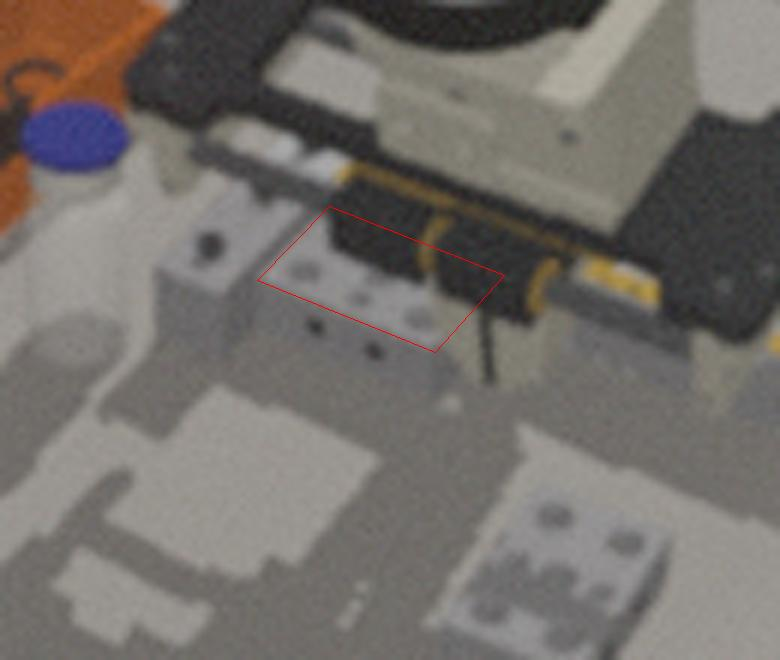

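```bash
python3 -c "
from h import *
plan(-90,26,32,np.pi/2,-.2);plan(-90,26,80,np.pi/2,-.2);plan(-134,155,80,np.pi/2);plan(-134,155,28,np.pi/2)"
```

```text
world [575.8 211.3  32. ] rot [-0.0024 -0.0005 -0.0027] shift [ -0.3 -15.8  -0.6]
world [575.8 211.3  80. ] rot [-0.0024 -0.0005 -0.0027] shift [ -9.8 -15.9 -47.7]
world [520.8 336.1  80. ] rot [-0.0021  0.1995 -0.0029] shift [116.5 -60.3 -73.1]
world [520.8 336.1  28. ] rot [-0.0021  0.1995 -0.0029] shift [126.8 -60.2 -22.2]
```

Emit:
{"op": "step_arm", "data": {
  "increments": "0 0 0 0 -8 0 -1; 0 0 0 0 -16 -1 -1; 0 0 -0.002 -5 -18 -30 -1; 0 0 -0.002 -10 -20 -48 -1; 0 0.04 -0.003 30 -34 -56 -1; 0 0.12 -0.003 75 -48 -65 -1; 0 0.2 -0.003 116 -60 -73 -1; 0 0.2 -0.003 116 -60 -73 -1; 0 0.2 -0.003 120 -60 -53 -1; 0 0.2 -0.003 127 -60 -24 -1; 0 0.2 -0.003 127 -60 -22 -1; 0 0.2 -0.003 127 -60 -22 -1"
}}

```text
time: 12.75
tool_pos: [523.4, 335.9, 28.7]
tcp_rot: [3.139, -0.001, 1.657]
contact_force: [-0.1, 0.2, -0.2]
grip_width: 0.3
```

```bash
python3 -c "
from h import *
where();plan(-134,80,29,np.pi/2)
c=snap('side',10);crop(c,300,150,200,150,4,'k.png')
overlay(c,[(G(g,boxpts(x,20,0,60,40,20)),(0,0,255)) for x in(-30,)],270,170,130,110,6,'k4.png')"
```

```text
t 12.75 gauge [-131.5  154.6   28.7] yaw-g 1.5706 F_g [-0.1  0.2 -0.2] w 0.3 [ 0.45  0.75  1.48 -0.    0.91  0.36]
world [527.3 261.4  29. ] rot [ 0.0028 -0.0009 -0.0002] shift [-74.6  -2.5  -0.4]
```

View pics/k.png

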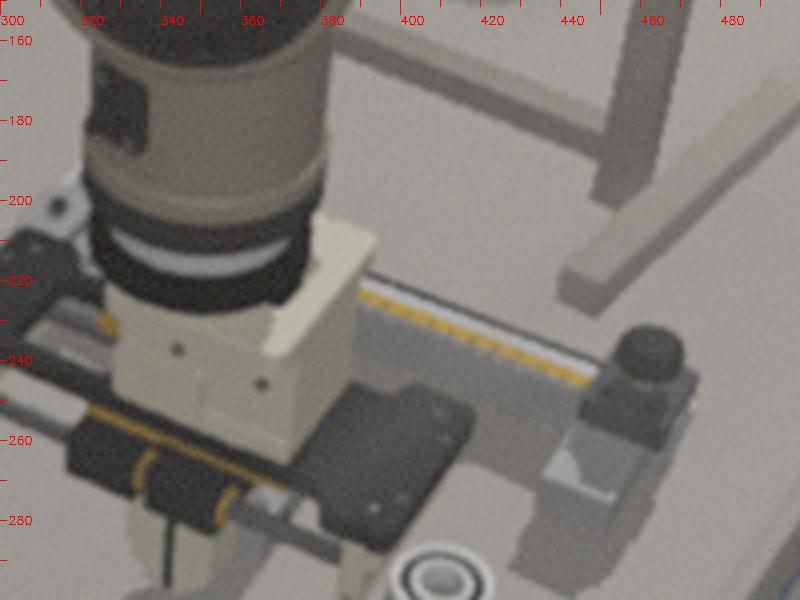

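View pics/k4.png

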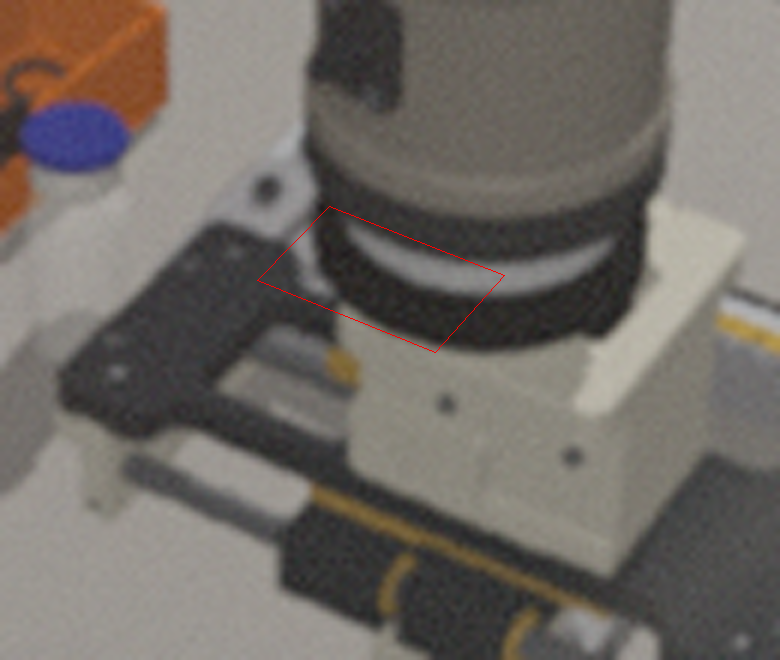

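Emit:
{"op": "step_arm", "data": {
  "increments": "0 0 0 -7 -1 0 -1; 0 0 0 -14 -2 0 -1; 0 0 0 -21 -2 0 -1; 0 0 0 -28 -2 0 -1; 0 0 0 -35 -2 0 -1; 0 0 0 -42 -2 0 -1; 0 0 0 -49 -2 0 -1; 0 0 0 -56 -2 0 -1; 0 0 0 -63 -2 0 -1; 0 0 0 -69 -2 0 -1; 0 0 0 -75 -2 0 -1; 0 0 0 -80 -2 0 -1; 0 0 0 -80 -2 0 -1; 0 0 0 -80 -2 0 -1"
}}

```text
time: 14.55
tool_pos: [527.4, 256.1, 27.6]
tcp_rot: [3.14, -0.0, 1.657]
contact_force: [-0.2, 0.3, 0.4]
grip_width: 0.1
```

```bash
python3 -c "
from h import *
where()"
```

```text
t 14.55 gauge [-134.4   74.8   27.6] yaw-g 1.571 F_g [-0.1  0.3  0.4] w 0.1 [0.32 0.7  1.59 0.   0.85 0.23]
```

Emit:
{"op": "step_arm", "data": {
  "increments": "0 0 0 -2 0 0 -1; 0 0 0 -3.5 0 0 -1; 0 0 0 -5 0 0 -1; 0 0 0 -5 0 0 -1"
}}

```text
time: 15.05
tool_pos: [528.0, 251.6, 27.8]
tcp_rot: [3.14, -0.001, 1.657]
contact_force: [0.5, 1.2, -0.7]
grip_width: 0.6
```

```bash
python3 -c "
from h import *
where()"
```

```text
t 15.05 gauge [-134.1   70.2   27.8] yaw-g 1.5709 F_g [ 0.6  1.2 -0.7] w 0.6 [0.31 0.7  1.6  0.   0.84 0.23]
```

Emit:
{"op": "step_arm", "data": {
  "increments": "0 0 0 -1 0 0 -1; 0 0 0 -2 0 0 -1; 0 0 0 -3 0 0 -1; 0 0 0 -3 0 0 -1"
}}

```text
time: 15.55
tool_pos: [528.1, 251.4, 28.1]
tcp_rot: [3.138, -0.005, 1.657]
contact_force: [-2.6, 15.6, -2.0]
grip_width: 0.6
```

```bash
python3 -c "
from h import *
where()
snap('side',11);snap('top',11)"
```

```text
t 15.55 gauge [-134.1   70.    28.1] yaw-g 1.5707 F_g [-1.2 15.8 -2. ] w 0.6 [0.31 0.7  1.6  0.01 0.84 0.22]
```

View pics/side11.png

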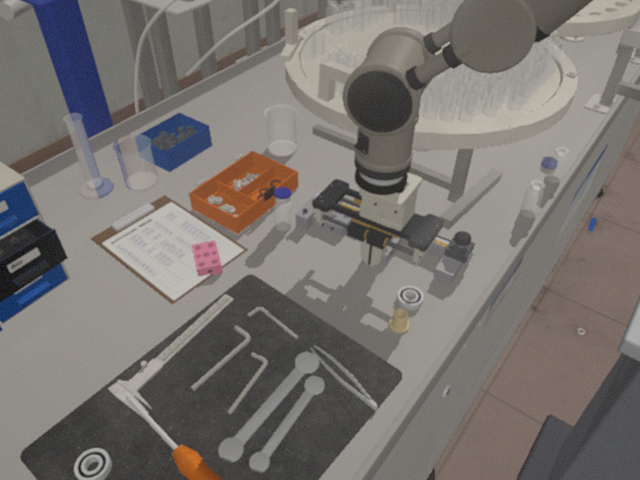

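```bash
python3 -c "
from h import *
plan(-134,85,28,np.pi/2);plan(-134,95,80,np.pi/2);plan(-183,34,80,np.pi/2,-.2);plan(-183,34,31,np.pi/2,-.2)"
```

```text
world [526.9 266.3  28. ] rot [ 0.0031 -0.0052 -0.    ] shift [15.   0.1  0.2]
world [526.  276.3  80. ] rot [ 0.0031 -0.0052 -0.    ] shift [ 25.3   0.3 -51.8]
world [482.5 211.3  80. ] rot [ 0.0031 -0.2052 -0.0003] shift [-35.7 -48.7 -52.2]
world [482.5 211.3  31. ] rot [ 0.0031 -0.2052 -0.0003] shift [-36.  -48.9  -3.2]
```

Emit:
{"op": "step_arm", "data": {
  "increments": "0 0 0 10 0 0 -1; 0 0 0 20 0 0 -1; 0 0 0 28 0 -30 -1; 0 0 0 28 0 -52 -1; 0 -0.07 0 28 -24 -52 -1; 0 -0.14 0 10 -49 -52 -1; 0 -0.2 0 -15 -49 -52 -1; 0 -0.2 0 -33 -49 -52 -1; 0 -0.2 0 -33 -49 -30 -1; 0 -0.2 0 -33 -49 -4 -1; 0 -0.2 0 -33 -49 -3 -1; 0 -0.2 0 -33 -49 -3 -1"
}}

```text
time: 17.15
tool_pos: [482.9, 211.2, 31.3]
tcp_rot: [3.139, 0.198, 1.656]
contact_force: [-0.1, 0.2, 0.6]
grip_width: 0.3
```

```bash
python3 -c "
from h import *
where();plan(-183,34,31,np.pi/2,-.2)
c=snap('side',12);overlay(c,[(G(g,boxpts(x,20,0,60,40,20)),(0,0,255)) for x in(-30,)]+[(G(g,boxpts(-134,30,0,40,60,20)),(0,255,0))],280,170,200,140,4,'k.png')"
```

```text
t 17.15 gauge [-182.5   33.9   31.3] yaw-g 1.57 F_g [-0.1  0.2  0.6] w 0.3 [ 0.37  0.66  1.71 -0.26  0.85  0.46]
world [482.5 211.3  31. ] rot [ 0.0026 -0.0017 -0.0008] shift [ 0.2 -0.5  0.3]
```

View pics/k.png

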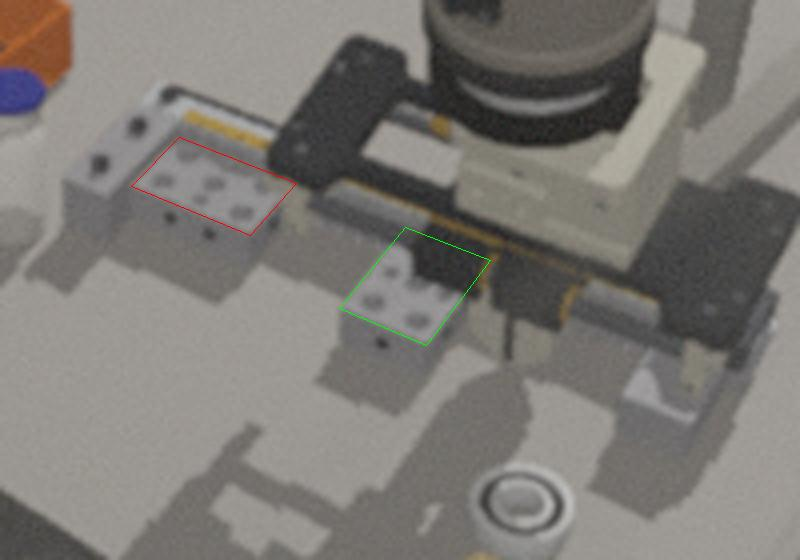

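```bash
python3 -c "
from h import *
s=load('side',12)
# inspect candidates on ray
for uv in((455,267),(450,255),(355,228)):
    o,d=ray(s,uv)
    for z in(20,30,40,50,60,70): print(uv,z,toG(g,o+d*(z-o[2])/d[2])[0].round(0))
crop(s,330,200,160,110,5,'k.png')
"
```

```text
(455, 267) 20 [-259.   24.   20.]
(455, 267) 30 [-261.   34.   30.]
(455, 267) 40 [-263.   45.   40.]
(455, 267) 50 [-265.   55.   50.]
(455, 267) 60 [-267.   65.   60.]
(455, 267) 70 [-269.   75.   70.]
(450, 255) 20 [-242.    3.   20.]
(450, 255) 30 [-244.   13.   30.]
(450, 255) 40 [-246.   24.   40.]
(450, 255) 50 [-249.   34.   50.]
(450, 255) 60 [-251.   45.   60.]
(450, 255) 70 [-254.   55.   70.]
(355, 228) 20 [-78.  28.  20.]
(355, 228) 30 [-83.  38.  30.]
(355, 228) 40 [-88.  48.  40.]
(355, 228) 50 [-93.  58.  50.]
(355, 228) 60 [-98.  68.  60.]
(355, 228) 70 [-103.   78.   70.]
```

View pics/k.png

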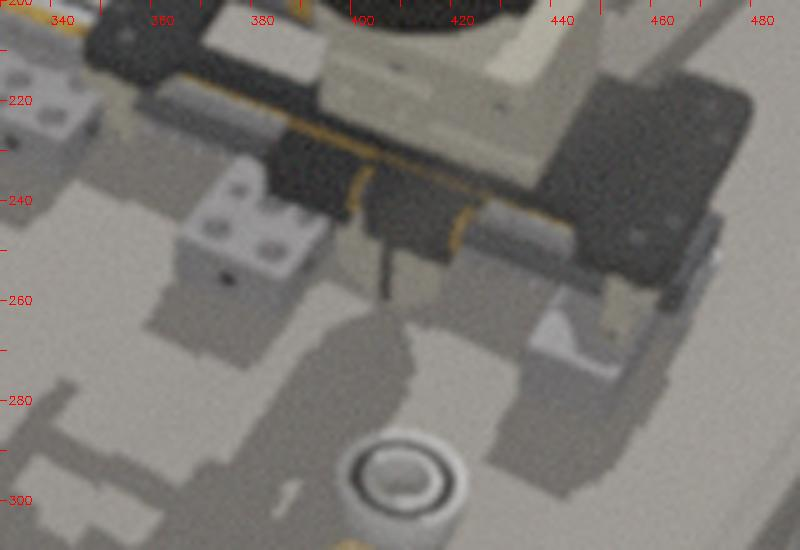

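Emit:
{"op": "step_arm", "data": {
  "increments": "0 0 0 0 6 0 -1; 0 0 0 0 12 0 -1; 0 0 0 0 17 0 -1; 0 0 0 0 22 0 -1; 0 0 0 0 27 0 -1; 0 0 0 0 32 0 -1; 0 0 0 0 37 0 -1; 0 0 0 0 42 0 -1; 0 0 0 0 47 0 -1; 0 0 0 0 52 0 -1; 0 0 0 0 57 0 -1; 0 0 0 0 62 0 -1; 0 0 0 0 62 0 -1; 0 0 0 0 62 0 -1"
}}

```text
time: 18.95
tool_pos: [544.1, 217.0, 31.0]
tcp_rot: [3.139, 0.199, 1.657]
contact_force: [-3.3, 2.8, 3.2]
grip_width: 0.3
```

```bash
python3 -c "
from h import *
where()
c=snap('side',13);crop(c,290,170,160,120,5,'k.png')
"
```

```text
t 18.95 gauge [-121.1   34.4   31. ] yaw-g 1.5708 F_g [-3.   3.1  3.2] w 0.3 [ 0.35  0.73  1.53 -0.24  0.94  0.41]
```

View pics/k.png

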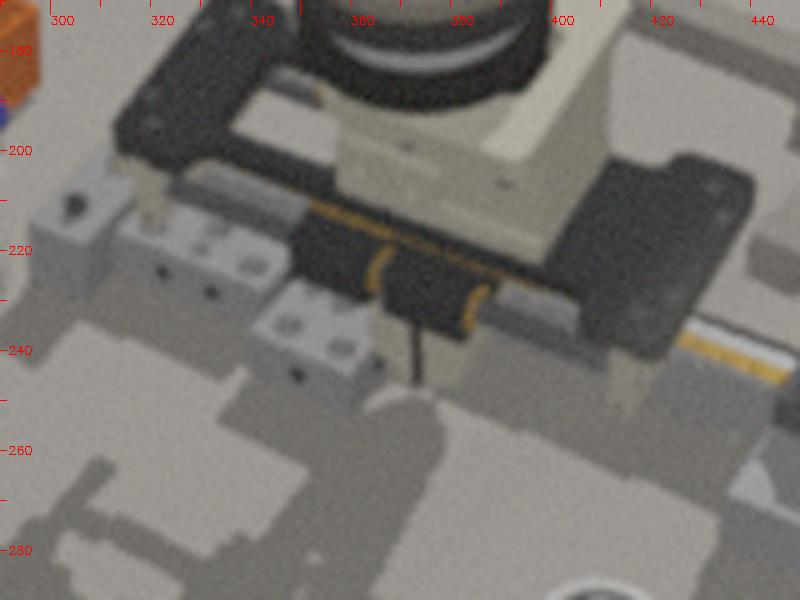

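Emit:
{"op": "step_arm", "data": {
  "increments": "0 0 0 0 2 0 -1; 0 0 0 0 4 0 -1; 0 0 0 0 6 0 -1; 0 0 0 0 6 0 -1"
}}

```text
time: 19.5
tool_pos: [549.5, 217.3, 30.9]
tcp_rot: [3.141, 0.199, 1.657]
contact_force: [-5.1, 2.2, 5.0]
grip_width: 0.6
```

```bash
python3 -c "
from h import *
where()
"
```

```text
t 19.5 gauge [-115.7   34.2   30.9] yaw-g 1.5707 F_g [-4.9  2.6  5. ] w 0.6 [ 0.34  0.74  1.52 -0.24  0.95  0.4 ]
```

Emit:
{"op": "step_arm", "data": {
  "increments": "0 0 0 0 1 0 -1; 0 0 0 0 2 0 -1; 0 0 0 0 3 0 -1; 0 0 0 0 3 0 -1"
}}

```text
time: 20.0
tool_pos: [550.9, 217.4, 30.8]
tcp_rot: [-3.139, 0.2, 1.657]
contact_force: [-10.8, 2.8, 7.7]
grip_width: 0.6
```

```bash
python3 -c "
from h import *
where()
c=snap('side',14);crop(c,290,170,160,120,5,'k.png')
"
```

```text
t 20.0 gauge [-114.3   34.2   30.8] yaw-g 1.5711 F_g [-10.5   3.7   7.7] w 0.6 [ 0.34  0.74  1.51 -0.24  0.96  0.4 ]
```

View pics/k.png

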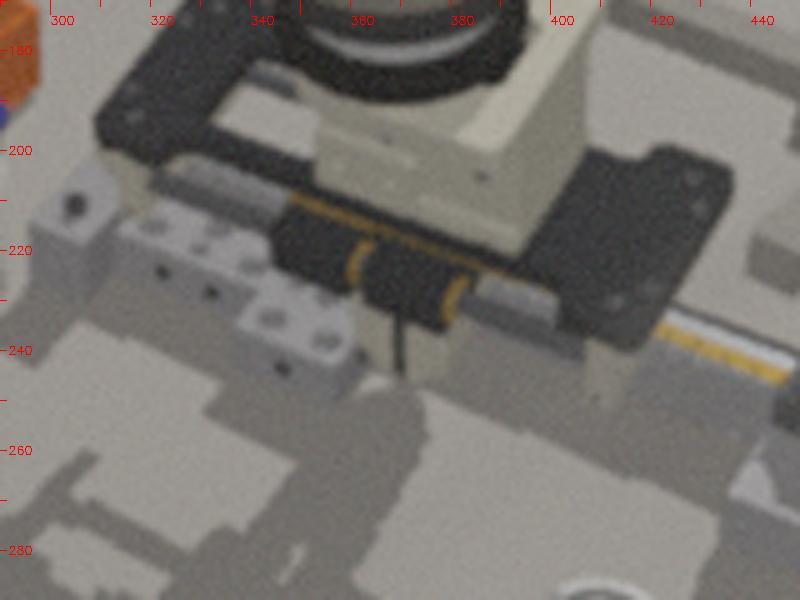

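```bash
python3 -c "
from h import *
plan(-130,36,31,np.pi/2,-.2);plan(-135,60,90,np.pi/2,-.2);plan(-296,60,90,np.pi/2,-.2);plan(-296,34,90,np.pi/2,-.2);plan(-296,34,31,np.pi/2,-.2)"
```

```text
world [535.1 217.9  31. ] rot [-0.0026 -0.0004  0.0003] shift [  1.7 -15.7  -0.5]
world [528.  241.3  90. ] rot [-0.0026 -0.0004  0.0003] shift [ 13.6 -20.9 -63.1]
world [367.6 227.5  90. ] rot [-0.0026 -0.0004  0.0003] shift [  13.6 -181.9  -62.6]
world [369.9 201.6  90. ] rot [-0.0026 -0.0004  0.0003] shift [ -11.9 -181.9  -57.5]
world [369.9 201.6  31. ] rot [-0.0026 -0.0004  0.0003] shift [  -0.2 -181.7    0.3]
```

Emit:
{"op": "step_arm", "data": {
  "increments": "0 0 0 1 -9 0 -1; 0 0 0 2 -18 0 -1; 0 0 0 8 -23 -32 -1; 0 0 0 14 -23 -62 -1; 0 0 0 14 -60 -62 -1; 0 0 0 14 -105 -62 -1; 0 0 0 14 -150 -62 -1; 0 0 0 14 -184 -62 -1; 0 0 0 -11 -184 -58 -1; 0 0 0 -11 -184 -58 -1; 0 0 0 -11 -184 -58 -1"
}}

```text
time: 21.42
tool_pos: [370.1, 202.6, 89.6]
tcp_rot: [3.139, 0.198, 1.656]
contact_force: [-0.3, 0.6, -0.1]
grip_width: 0.5
```

```bash
python3 -c "
from h import *
where();plan(-296,34,31,np.pi/2,-.2)
L=[(G(g,boxpts(-30,20,0,60,40,20)),(0,0,255)),(G(g,boxpts(-80,30,0,40,60,20)),(0,255,0))]
c=snap('side',15);crop(c,280,180,130,100,6,'k.png');overlay(c,L,280,180,130,100,6,'ko.png')
c=snap('top',15);crop(c,320,150,100,120,5,'k2.png')
"
```

```text
t 21.43 gauge [-295.7   35.    89.6] yaw-g 1.5697 F_g [-0.2  0.6 -0.1] w 0.5 [ 0.45  0.43  1.94 -0.25  0.86  0.53]
world [369.9 201.6  31. ] rot [ 0.0028 -0.0016 -0.0011] shift [10.6 -0.4 57.7]
```

View pics/k.png

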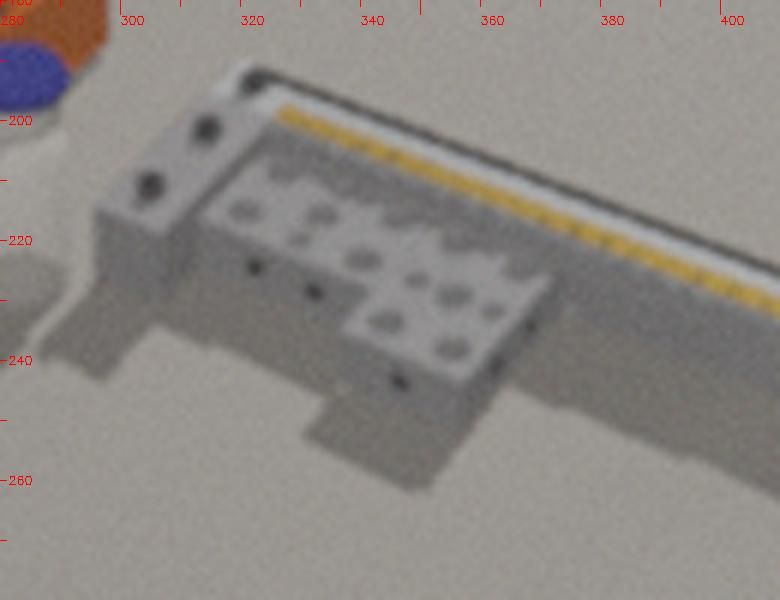

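View pics/ko.png

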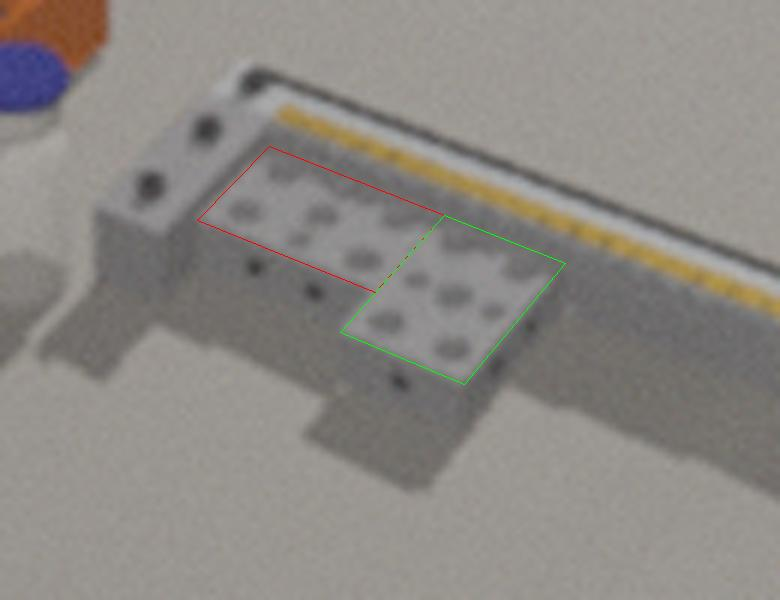

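View pics/k2.png

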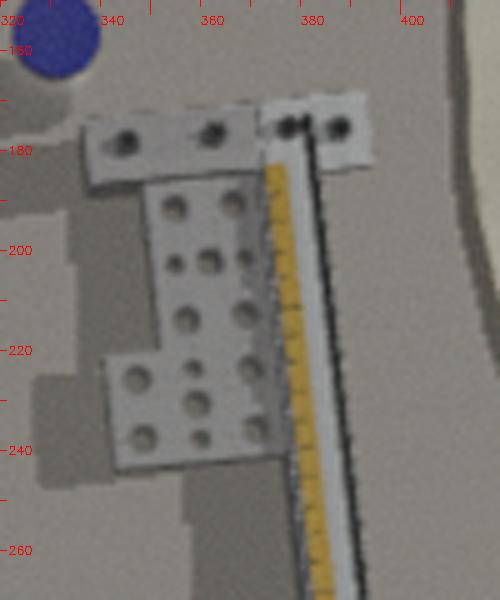

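View pics/side15.png

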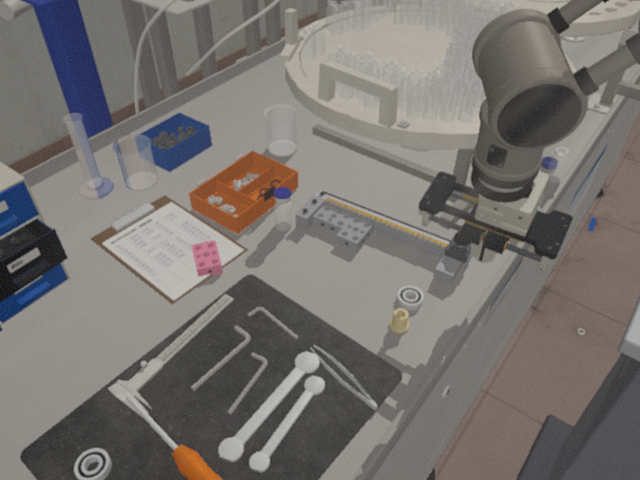

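Emit:
{"op": "step_arm", "data": {
  "increments": "0 0 0 4 0 25 -1; 0 0 0 10 0 52 -1; 0 0 0 11 0 57 -1; 0 0 0 11 0 57 -1"
}}

```text
time: 22.02
tool_pos: [369.9, 202.0, 31.5]
tcp_rot: [3.14, 0.199, 1.657]
contact_force: [0.4, 0.1, 0.3]
grip_width: 0.5
```

```bash
python3 -c "
from h import *
where();c=snap('side',16);crop(c,380,150,200,150,4,'k.png')
"
```

```text
t 22.02 gauge [-296.    34.4   31.5] yaw-g 1.571 F_g [0.4 0.  0.3] w 0.5 [ 0.45  0.54  1.99 -0.29  0.71  0.59]
```

View pics/k.png

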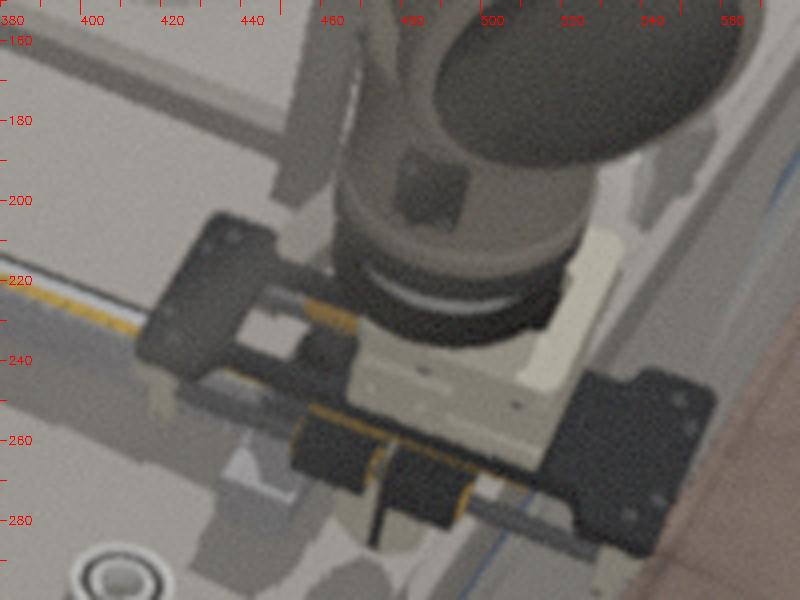

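Emit:
{"op": "step_arm", "data": {
  "increments": "0 0 0 0 6 0 -1; 0 0 0 0 12 0 -1; 0 0 0 0 18 0 -1; 0 0 0 0 24 0 -1; 0 0 0 0 30 0 -1; 0 0 0 0 36 0 -1; 0 0 0 0 42 0 -1; 0 0 0 0 49 0 -1; 0 0 0 0 56 0 -1; 0 0 0 0 63 0 -1; 0 0 0 0 70 0 -1; 0 0 0 0 77 0 -1; 0 0 0 0 84 0 -1; 0 0 0 0 91 0 -1; 0 0 0 0 98 0 -1; 0 0 0 0 105 0 -1; 0 0 0 0 112 0 -1; 0 0 0 0 119 0 -1; 0 0 0 0 124 0 -1; 0 0 0 0 124 0 -1"
}}

```text
time: 24.58
tool_pos: [494.3, 212.9, 31.9]
tcp_rot: [3.138, 0.198, 1.657]
contact_force: [-0.1, -0.0, 0.2]
grip_width: 0.4
```

```bash
python3 -c "
from h import *
where();c=snap('side',17);crop(c,290,150,200,150,4,'k.png')
"
```

```text
t 24.57 gauge [-171.1   34.6   31.9] yaw-g 1.5703 F_g [-0.1 -0.   0.2] w 0.4 [ 0.37  0.67  1.68 -0.25  0.87  0.45]
```

View pics/k.png

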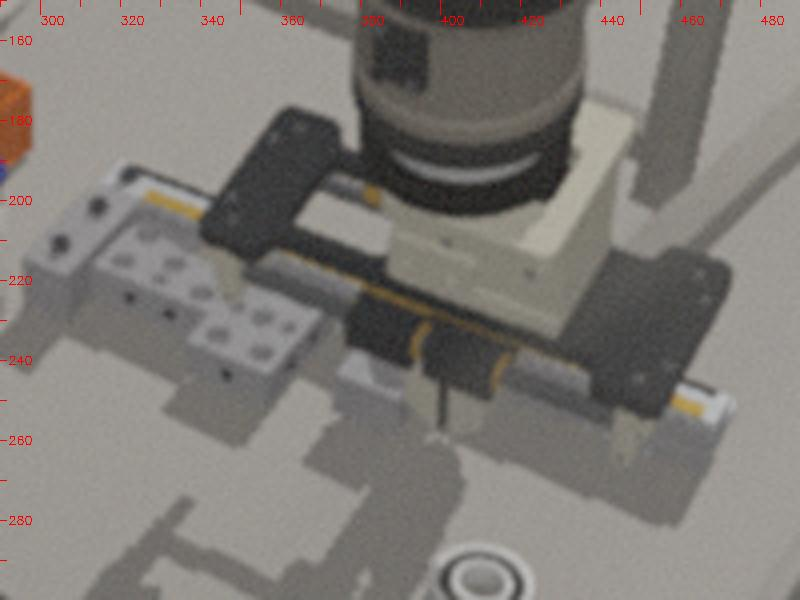

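Emit:
{"op": "step_arm", "data": {
  "increments": "0 0 0 0 4 0 -1; 0 0 0 0 8 0 -1; 0 0 0 0 12 0 -1; 0 0 0 0 16 0 -1; 0 0 0 0 19 0 -1; 0 0 0 0 22 0 -1; 0 0 0 0 24 0 -1; 0 0 0 0 24 0 -1"
}}

```text
time: 25.62
tool_pos: [517.6, 214.5, 31.7]
tcp_rot: [3.139, 0.199, 1.657]
contact_force: [-1.2, 0.4, -0.0]
grip_width: 0.4
```

```bash
python3 -c "
from h import *
where()
"
```

```text
t 25.62 gauge [-147.7   34.2   31.7] yaw-g 1.5706 F_g [-1.2  0.5 -0. ] w 0.4 [ 0.36  0.7   1.61 -0.25  0.9   0.43]
```

Emit:
{"op": "step_arm", "data": {
  "increments": "0 0 0 0 1 0 -1; 0 0 0 0 2 0 -1; 0 0 0 0 3 0 -1; 0 0 0 0 3 0 -1"
}}

```text
time: 26.12
tool_pos: [518.8, 214.6, 31.7]
tcp_rot: [-3.14, 0.2, 1.657]
contact_force: [-6.7, 1.6, 3.7]
grip_width: 0.3
```

```bash
python3 -c "
from h import *
where()
"
```

```text
t 26.12 gauge [-146.5   34.2   31.7] yaw-g 1.5709 F_g [-6.5  2.2  3.7] w 0.3 [ 0.36  0.7   1.6  -0.24  0.91  0.43]
```

Emit:
{"op": "step_arm", "data": {
  "increments": "0 0 0 0 1 0 -1; 0 0 0 0 2 0 -1; 0 0 0 0 2 0 -1; 0 0 0 0 2 0 -1"
}}

```text
time: 26.62
tool_pos: [519.0, 214.6, 31.6]
tcp_rot: [-3.137, 0.2, 1.657]
contact_force: [-13.2, 0.9, 8.8]
grip_width: 0.7
```

```bash
python3 -c "
from h import *
where();c=snap('side',18);crop(c,300,180,130,100,6,'k.png')
"
```

```text
t 26.62 gauge [-146.3   34.1   31.6] yaw-g 1.5712 F_g [-13.1   2.1   8.8] w 0.7 [ 0.36  0.7   1.6  -0.24  0.91  0.43]
```

View pics/k.png

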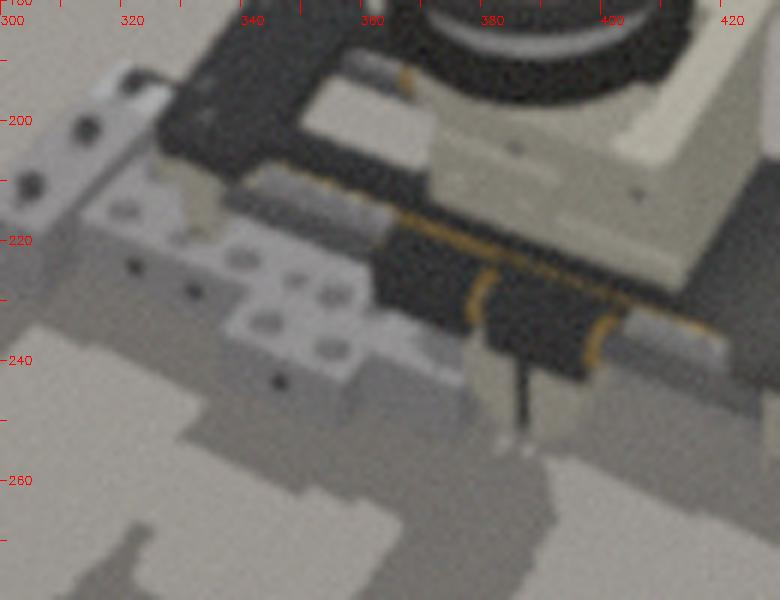

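Emit:
{"op": "step_arm", "data": {
  "increments": "0 0 0 0 -4 0 -1; 0 0 0 0 -12 0 -1; 0 0 0 0 -24 0 -1; 0 0 0 0 -30 0 -1; 0 0 0 8 -34 -40 -1; 0 0 0 18 -38 -90 -1; 0 0 0 60 -60 -90 -1; 0 0 0 110 -90 -95 -1; 0 0 0 160 -120 -100 -1; 0 0 0 200 -150 -100 -1; 0 0 0 200 -150 -100 -1; 0 0 0 200 -150 -100 -1"
}}

```text
time: 28.18
tool_pos: [354.1, 416.8, 90.0]
tcp_rot: [3.139, 0.199, 1.658]
contact_force: [1.6, -0.8, 0.5]
grip_width: 0.5
```

```bash
python3 -c "
from h import *
where()
F=[[-100,1.5,24.5],[-100,49.5,24.5],[-130,49.5,24.5],[-130,1.5,24.5]]
L=[(G(g,F),(0,0,255))]
c=snap('side',19);crop(c,290,170,140,110,5,'k.png');overlay(c,L,290,170,140,110,5,'ko.png')
c=snap('top',19);crop(c,320,150,110,130,5,'k2.png')
"
```

```text
t 28.18 gauge [-293.2  249.8   90. ] yaw-g 1.5713 F_g [ 1.5 -0.9  0.5] w 0.5 [ 0.81  0.63  1.54 -0.17  1.11  0.81]
```

View pics/k.png

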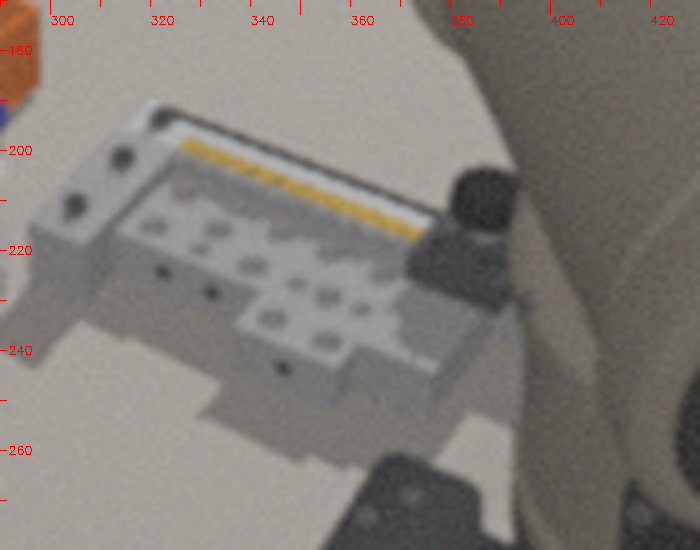

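View pics/ko.png

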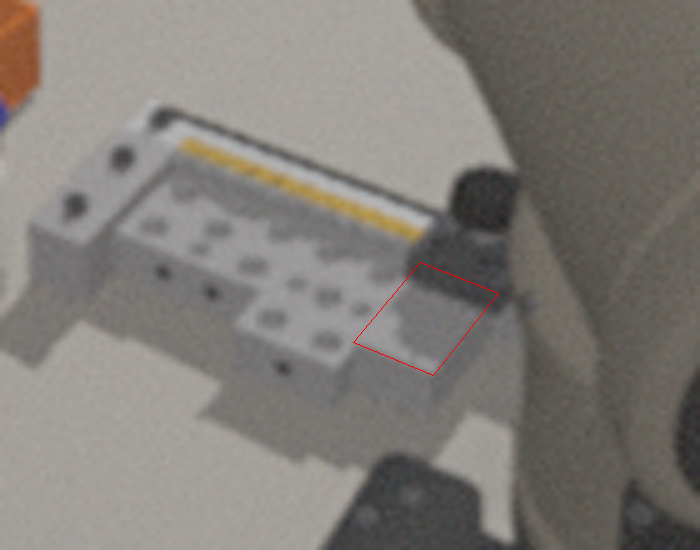

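View pics/k2.png

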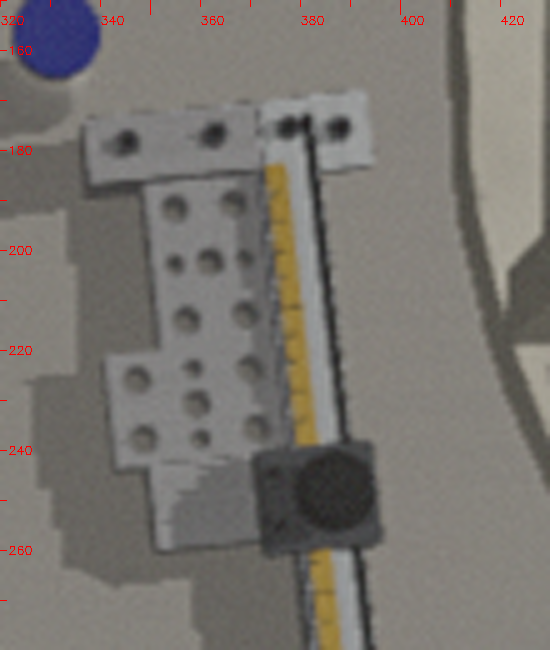

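View pics/side19.png

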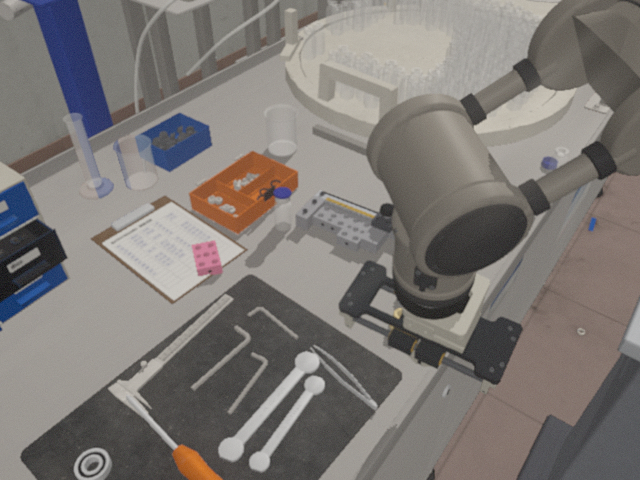

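Emit:
{"op": "step_arm", "data": {
  "increments": "0 0 0 10 0 -50 -1; 0 0 0 20 -20 -100 -1; 0 0 0 60 -40 -120 -1; 0 0 0 100 -60 -120 -1; 0 0 0 100 -60 -120 -1; 0 0 0 100 -60 -120 -1"
}}

```text
time: 29.02
tool_pos: [284.5, 532.1, 187.6]
tcp_rot: [3.14, 0.2, 1.656]
contact_force: [-0.1, 0.2, 0.8]
grip_width: 0.4
```

```bash
python3 -c "
from h import *
where()
c=snap('side',20);c=snap('top',20)
"
```

```text
t 29.02 gauge [-352.5  370.6  187.6] yaw-g 1.5694 F_g [-0.1  0.2  0.8] w 0.4 [ 1.01  0.63  1.23 -0.12  1.44  0.95]
```

View pics/side20.png

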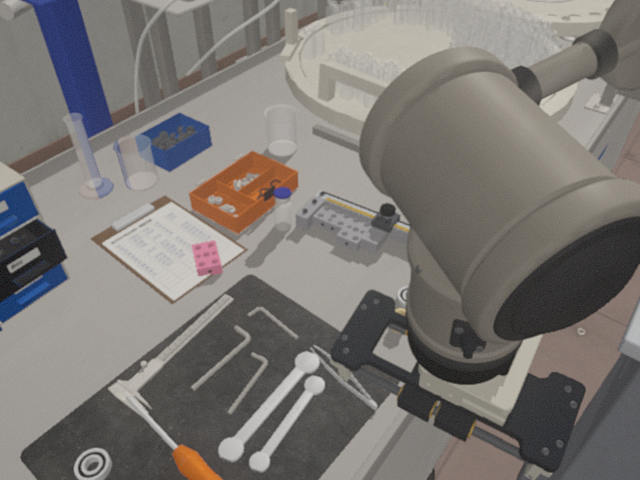

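View pics/top20.png

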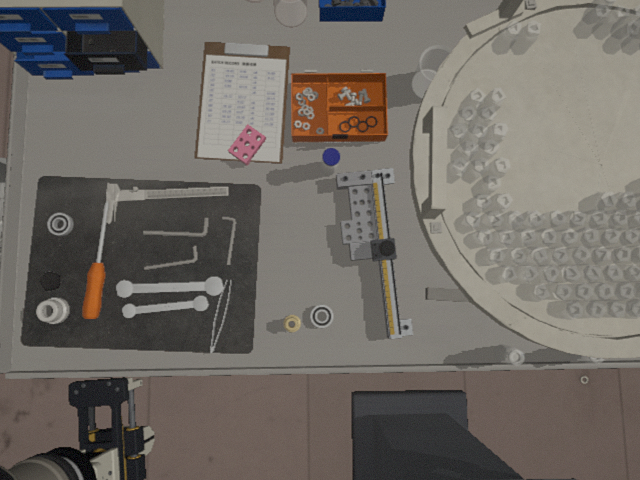

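Nothing else has moved: the vial is at (331,157), the bearing at (321,316) and the bush at (292,323), as at the start. The blocks and the stop are seated, so I am handing in.

```bash
python3 -c "
from plant import *
print(close_job())"
```

```text
the job is handed in; nothing more can be done
None
```

The stop is set to 100 mm against the two blocks, and I handed the job in with the robot's clock at about 29 s. No verdict was reported.

1. **Lengthways block:** pushed square to the fence (about 10 N felt), then home against the end stop (about 8 N).
2. **Crossways block:** pushed square to the fence (about 16 N), then along it up to the first block (about 10 N). The tool stopped 40.0 mm behind where it stopped for the first block, exactly one block width.
3. **Sliding stop:** pushed from its back until it stood firm against the second block. The force rose to 13 N and the tool advanced only about 0.2 mm, so it was touching.

**Last checks:** side and top pictures show no gap at the fence, the end stop, between the blocks or at the stop face. The stop lines up with its projected 100 mm outline, to within the roughly 2 mm camera calibration. The vial, bearing, bush and pink block look unmoved, and the robot was clear of everything.

**One disagreement:** the tool stood about 2 mm further back at the final stop contact than I expected from the earlier pushes. I put this down to the finger being thicker where it met the taller stop arm. I did not confirm that, but the force and the pictures agree with contact.

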